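# Stir the small beads through the sorting tub

## Robot

A 6-joint arm with a two-finger parallel gripper is mounted at the origin on the work surface. World frame = base frame: x ahead of the robot, y to its left, z up, the work surface at z = 0. Lengths are in mm, angles in degrees, forces in N, time in s.
With the tool pointing down it reaches from about 375 to 975 mm from the base axis. Payload 3.8 kg.
Tool frame: the origin (TCP) lies on the front face of the gripper's body, between the roots of the fingers; the fingertips stand 64 mm ahead of it and the grasp point (between the pads) lies ahead of it (r.grasp_offset is the z of the grasp point in the tool frame, in mm); z points along the fingers, y is the line along which they close (so a half turn about z gives the same grasp; the last joint's range is limited). The gripper opens to 88 mm and grips with 3 to 60 N. Pads are 18 mm wide; open, the fingers measure 123 mm over their backs; the gripper's body (75 mm by 187 mm) begins 45 mm behind the grasp point.
Start: joints at [68.302, 15.12, 91.902, -0, 72.978, -2.114], TCP at [226.247, 635.949, 302.706] pointing down, gripper open.
Joint ranges: [-150.88, 150.88], [-54.13, 125.18], [17.81, 147.31], [-75.09, 255.09], [0, 152.58], [-146.25, 146.25]. Speed limits (degrees/s): [147.25, 147.25, 180, 180, 180, 180].

## Interface

Orientations are given as a 3x3 rotation matrix whose columns are the frame's x, y, z axes.
In Python, from workcell import r gives the robot as it stands. The module is installed in compiled form; this text tells all that it offers.
- The arm moves only by the tool send_rows, never from a script. Its argument "motion" is a list of rows, each a list of 5 numbers: the opening, from -1 (shut) to 1 (fully open), then the shift along the tool's x, y, z in mm, then the turn about the tool's z in rad. In form: [[claw, dx, dy, dz, turn], ...]. A call has exactly 10 rows; each row shifts and turns the commanded pose from where the row before left it, along the tool's axes as they then stand; what a row does not reach is not made up. A row lasts 1/8 s, in which the tool goes at most 62.5 mm and 10.7 degrees, less where a joint would pass 70% of its speed; a pose out of reach is approached as far as the arm can. A call with a gripper value outside its range is refused whole. The fingers move at their own pace and stop on an object; "squeeze" is the grip in N (left out, the last holds). Time passes only in rows, so rows that do not move let the fingers close, or fill a call up. It gives the time, the measured TCP pose, the force, the opening and the grip force at its end, in the units of the state.
- r.get_obs(): the state, without advancing time (a new reading comes with each control period).
- r.capture(name): name is "scene" or "side" or "wrist"; returns the picture (384x512x3 uint8, red, green, blue); there is no depth.
- r.get_calibration(name): a dict with "mtx" (3x3 intrinsics, pixels), "origin" and "attitude" of the camera in the world; the wrist camera has in their place "hand_eye" (4x4, takes a point from camera to tool coordinates, whose origin is the TCP and whose axes are the flange's). Camera axes: x right, y down, z forward; pixel columns grow to the right and rows downward; lengths in mm; the calibration is good to about 2 mm. A picture is of the moment at which its call begins: read the wrist's pose just before it. get_calibration takes no time and is no camera call.
- r.sign_off(): hands the job in; it is judged then, once.
The state is a dict: "clock": time; "joint_pos": joint angles; "joint_velocities": joint speeds; "joint_torque": joint torques, N m; "position": TCP position; "tcp_rot": TCP orientation; "wrist_force": force on the tool from outside, world axes, zero at the start; "torque": the same for the moment, N m; "gripper_width": finger opening in mm; "grasp_force": force on a finger pad.
Only numpy, scipy, OpenCV 4.12 (cv2) and the standard library are available. Lean on these libraries where they do the work, as an engineer would, in place of code of your own. Each camera call takes 0.05 s, during which the arm holds its last target. There are 200 camera calls.

## Task

Take the walnut dowel from its sloping rest and, holding it, gently stir the wooden beads in the round sieve tub until all four small beads have dropped through the holes into the tray below, while the two large beads stay in the tub. Then lay the dowel back in its rest as it was. Do not touch the beads with the gripper, and leave the loose things on the bench where they are.

Things in the scene. Friction and masses are not known exactly. Their poses are not given: they have to be found in the camera images.
- sieve: fixed sorting tub: square plywood plate (210 mm, 8 mm thick, top 68 mm above the bench) on thin legs over a 220 mm catch tray (walls 28 mm high); on the plate a round steel collar, inner radius 85, wall 4, rim 45 mm above the plate. Four holes, 30 mm wide, from 52 to 85 mm out on the +x, -x, +y, -y axes. Origin: centre, on the bench; z up; any yaw
- sieve_floor (a point): centre of the plate's top face inside the collar (the tub's floor); axes as the tub's
- rest: fixed plywood rest, base 200 x 260 mm, with a V trough leaning 35 degrees from vertical, its top towards -x (the robot). The dowel's lowest 120 mm lie in it, the top 80 mm are free; it comes out up along its axis or away from the trough, to +x and up. Origin: on the bench, z up. A tool rail above leaves no room for a gripper pointing straight down (see rest_top)
- rest_foot (a point): where the dowel's lower end centre belongs: top of the trough's foot plate, at x +55, z +30 mm of the rest
- rest_top (a point): where the dowel's upper end centre belongs, 200 mm up the slope from rest_foot, at x -60, z +194 mm of the rest. The rail, on two posts at y +-118 mm, runs 260 mm along y at x -20 to +10, z 215 to 265 mm of the rest; a pin punch and an offset screwdriver are held on its +x side
- dowel: loose round walnut sanding dowel, 20 mm thick, 200 mm long, 50 to 80 g. Origin: centre of its lower end; z runs along it to the upper end
- dowel_top (a point): centre of the dowel's upper end
- small1: small waxed wooden bead, 20 mm across, 16 mm high, 10 g, starts standing on the tub's floor; fits through the holes. Origin: centre of its underside
- small2: small waxed wooden bead, 20 mm across, 16 mm high, 10 g, starts standing on the tub's floor; fits through the holes. Origin: centre of its underside
- small3: small waxed wooden bead, 20 mm across, 16 mm high, 10 g, starts standing on the tub's floor; fits through the holes. Origin: centre of its underside
- small4: small waxed wooden bead, 20 mm across, 16 mm high, 10 g, starts standing on the tub's floor; fits through the holes. Origin: centre of its underside
- large1: large waxed wooden bead, 42 mm across, 26 mm high, 30 g, starts in the tub, over a hole, too big to pass it. Origin: centre of its underside
- large2: large waxed wooden bead, 42 mm across, 26 mm high, 30 g, starts in the tub, over a hole, too big to pass it. Origin: centre of its underside
- frame: loose black lacquered L-shaped frame corner sample, 110 x 94 x 22 mm, bystander; origin under its middle
- hanger: loose brass hanging ring, 64 mm across, 8 mm high, bystander; origin under its centre
- sander: loose cork sanding block 90 x 50 x 26 mm, bystander; origin under its centre
There are look-alikes about, which are no part of the job. What is shaped like the large1 but orange is not meant. Of the things that look like the dowel, the larger one is meant.

How it is judged (in metres and radians):
On the way, in this order (a step that is already met when the one before it is completed fails the run):
1. the dowel's lower end is inside the tub, among the beads (horizontal distance between dowel and sieve_floor below 0.085 m and z of dowel in the frame of sieve_floor below 0.024 m), for 0.2 s.
2. all four small beads have dropped through the plate while the dowel is in the tub (z of each of small1, small2, small3, small4 in the frame of sieve_floor below -0.025 m and horizontal distance between dowel and sieve_floor below 0.089 m and z of dowel in the frame of sieve_floor below 0.045 m), for 0.1 s.
At the end, for the whole second after the job is handed in: All four small beads lie below the plate in the catch tray, both large beads are still in the tub, the dowel lies in its rest with both ends within 20 mm of where they belong, and dowel and beads are at rest (z of each of small1, small2, small3, small4 in the frame of sieve_floor below -0.025 m and horizontal distance between each of small1, small2, small3, small4 and sieve_floor below 0.15 m and z of each of large1, large2 in the frame of sieve_floor above -0.015 m and horizontal distance between each of large1, large2 and sieve_floor below 0.088 m and distance between dowel and rest_foot below 0.02 m and distance between dowel_top and rest_top below 0.02 m and linear speed of dowel below 0.02 m/s and linear speed of each of small1, small2, small3, small4, large1, large2 below 0.05 m/s); the robot touches nothing.
It fails at once if a loose bystander (frame sample, brass ring, sanding block) is shifted by more than 20 mm (distance of any of frame, hanger, sander from where it was at the start of the episode above 0.02 m).
It fails at once if the gripper's fingers touch a bead (contact force between the fingers and small1 above 0.5 N or contact force between the fingers and small2 above 0.5 N or contact force between the fingers and small3 above 0.5 N or contact force between the fingers and small4 above 0.5 N or contact force between the fingers and large1 above 0.5 N or contact force between the fingers and large2 above 0.5 N).
It fails at once if the dowel is driven against the tub with more than 30 N (contact force between dowel and sieve above 30 N).
It also fails if it takes over 72 s, if anything falls off the work surface, if the arm or the gripper's body presses on something with over 40 N, if the wrist force passes 120 N, or if a joint passes its speed limit or range.

## Working session

There is one attempt and no reset: what is moved stays moved. The work goes in short steps, Python scripts to look and compute and a tool call to move; the robot and the scene stay as the last step left them, time stands still between calls to the robot, and variables do not carry over. Pictures are saved under pics/ and viewed, at most 10 in all, crops included, and the job is handed in when it is done.

Besides the shell and the picture viewer there is one more tool, called after "Call:" in YAML: its name, and indented under it one key for each argument. send_rows: Moves the arm, as the interface text tells. Its arguments: {"type":"object","properties":{"motion":{"type":"array"},"squeeze":{"type":"number"}},"required":["motion"]}

```bash
ls; mkdir -p pics; python3 - <<'E'
from workcell import r
import cv2,numpy as np
np.set_printoptions(precision=4,suppress=True)
print(r.get_obs()); print(r.grasp_offset)
for n in("scene","side","wrist"):
    print(n,r.get_calibration(n))
ims=[cv2.cvtColor(r.capture(n),cv2.COLOR_RGB2BGR) for n in("scene","side","wrist")]
for n,i in zip(("scene","side","wrist"),ims): cv2.imwrite(f'pics/{n}0.png',i)
b=np.zeros((600,800,3),np.uint8)
b[:300,:400]=cv2.resize(ims[0],(400,300),interpolation=cv2.INTER_AREA)
cv2.imwrite('pics/s0big.png',cv2.resize(ims[0],(800,600),interpolation=cv2.INTER_CUBIC))
cv2.imwrite('pics/d0big.png',cv2.resize(ims[1],(800,600),interpolation=cv2.INTER_CUBIC))
E
```

```text
pics
{'clock': 0.0, 'joint_pos': array([68.3033, 15.1662, 91.979 , -0.0022, 72.9761, -2.1136]), 'joint_velocities': array([ 0.0755,  0.0142,  0.0746,  0.0946,  0.1604, -0.0318]), 'joint_torque': array([ -0.0026, -50.2096, -35.688 ,   0.0728,   0.0291,  -0.0002]), 'position': array([226.0436, 635.4421, 301.4431]), 'tcp_rot': array([[-0.9422,  0.3352, -0.0007],
       [ 0.3352,  0.9422, -0.002 ],
       [ 0.    , -0.0021, -1.    ]]), 'wrist_force': array([ 0.3184, -0.5432, -0.076 ]), 'torque': array([ 0.0318, -0.0027, -0.0249]), 'grasp_force': 0.0, 'gripper_width': 88.36302858196628}
45.3
scene {'mtx': array([[350.0433,   0.    , 256.8866],
       [  0.    , 350.0433, 189.7129],
       [  0.    ,   0.    ,   1.    ]]), 'origin': array([1144.0441,   22.3376,  863.3161]), 'attitude': array([[ 0.0307,  0.7874, -0.6156],
       [ 0.9995, -0.0183,  0.0264],
       [ 0.0095, -0.6161, -0.7876]])}
side {'mtx': array([[378.5304,   0.    , 250.8223],
       [  0.    , 378.5304, 193.8439],
       [  0.    ,   0.    ,   1.    ]]), 'origin': array([ 170.9732, -454.0296,  914.3383]), 'attitude': array([[ 0.7682, -0.4949,  0.4062],
       [-0.6401, -0.5779,  0.5063],
       [-0.0159, -0.6489, -0.7607]])}
wrist {'mtx': array([[268.9533,   0.    , 254.2528],
       [  0.    , 268.9533, 191.5017],
       [  0.    ,   0.    ,   1.    ]]), 'hand_eye': array([[ -0.0004,  -0.9465,  -0.3228,  84.394 ],
       [  1.    ,  -0.0003,  -0.0001,   0.4488],
       [  0.    ,  -0.3228,   0.9465, -81.6852],
       [  0.    ,   0.    ,   0.    ,   1.    ]])}
```

View pics/s0big.png

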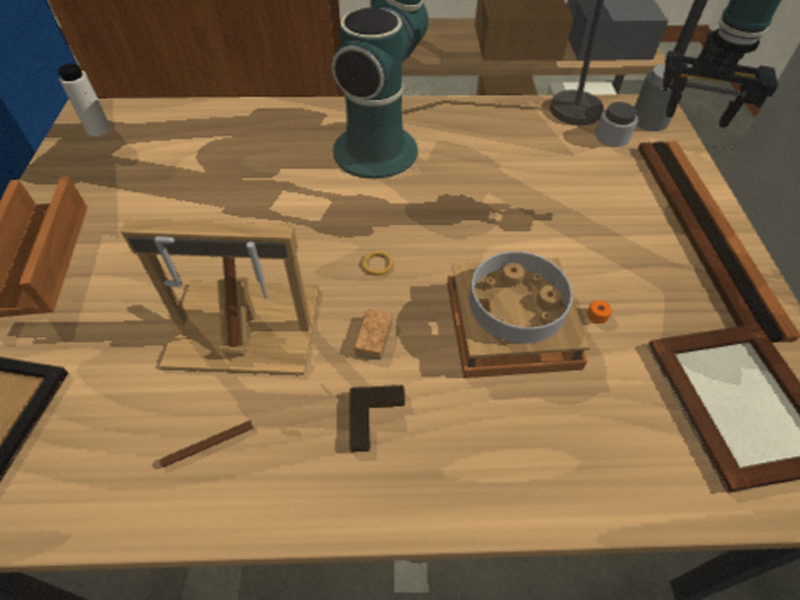

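View pics/d0big.png

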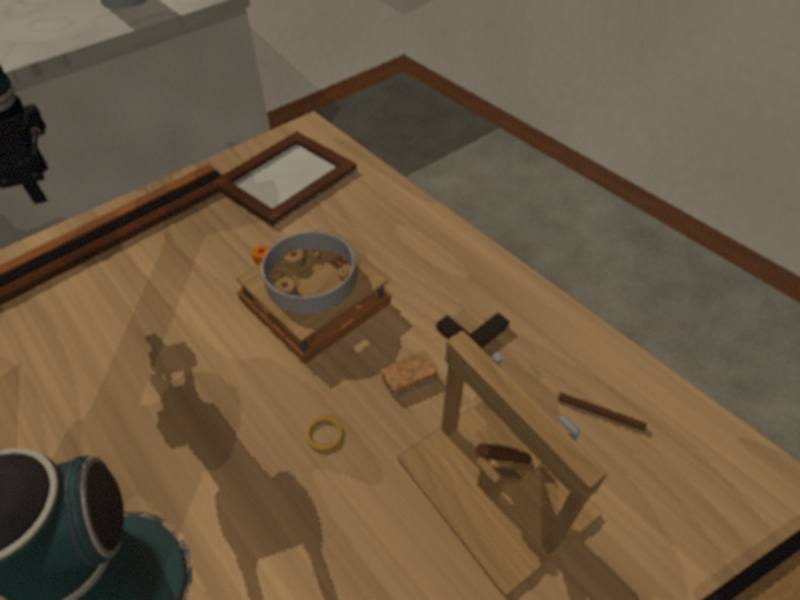

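The scene view (800 px scale) shows the rest with its rail at (125–300, 235–260), the dowel beneath it at (230, 260)–(237, 345), and the decoy dowel lying at (205, 443). The tub rim is centred at about (521, 290), with an orange decoy bead at (600, 311). In the side view the tub rim is at (309, 262) and the dowel top at (485, 452).

```bash
cat > h.py <<'E'
import numpy as np,cv2
from workcell import r
np.set_printoptions(precision=2,suppress=True)
def cam(n,obs=None):
    c=r.get_calibration(n)
    if n!="wrist": return c['mtx'],c['origin'],c['attitude']
    o=obs or r.get_obs(); H=c['hand_eye']; R=o['tcp_rot']
    return c['mtx'],o['position']+R@H[:3,3],R@H[:3,:3]
def ray(c,uv):
    d=c[2]@np.linalg.inv(c[0])@np.array([uv[0],uv[1],1.]); return c[1],d/np.linalg.norm(d)
def plane(c,uv,z):
    o,d=ray(c,uv); return o+d*(z-o[2])/d[2]
def tri(l):
    A=np.zeros((3,3));b=np.zeros(3)
    for c,uv in l:
        o,d=ray(c,uv);M=np.eye(3)-np.outer(d,d);A+=M;b+=M@o
    p=np.linalg.solve(A,b); return p,[np.linalg.norm(np.cross(p-ray(c,u)[0],ray(c,u)[1])) for c,u in l]
def proj(c,p):
    q=c[0]@(c[2].T@(np.asarray(p,float)-c[1])); return q[:2]/q[2]
def shot(n,f):
    o=r.get_obs(); im=cv2.cvtColor(r.capture(n),cv2.COLOR_RGB2BGR); cv2.imwrite(f,im); return cam(n,o),im
E
python3 - <<'E'
from h import *
S=cam("scene");D=cam("side");k=1/1.5625
for n,a,b in [("rim",(521,290),(309,262)),("railTopR",(296,232),(455,338)),("railTopL",(123,235),(604,475)),("foot",(236,348),(527,470)),("sander",(374,333),(410,372)),("hanger",(377,262),(324,433))]:
    print(n,tri([(S,np.array(a)*k),(D,np.array(b)*k)]))
print(plane(S,np.array((521,290))*k,113),plane(D,np.array((309,262))*k,113))
for q in [(160,368),(305,372),(319,290)]: print(plane(S,np.array(q)*k,8))
E
```

```text
rim (array([545.6 , 260.43, 110.98]), [np.float64(1.1485506355573216), np.float64(1.148550635557302)])
railTopR (array([ 544.85, -119.54,  259.27]), [np.float64(4.359144120279141), np.float64(4.359144120279159)])
railTopL (array([ 540.91, -379.69,  257.34]), [np.float64(0.39368177493463574), np.float64(0.39368177493473705)])
foot (array([ 591.21, -261.63,    8.33]), [np.float64(4.739600698611345), np.float64(4.739600698611334)])
sander (array([568.97,  -3.94,  17.64]), [np.float64(1.0408380438227536), np.float64(1.0408380438227482)])
hanger (array([381.48,   2.48,   5.84]), [np.float64(0.43839247891465843), np.float64(0.43839247891464805)])
[548.08 258.71 113.  ] [544.53 260.05 113.  ]
[ 628.21 -386.62    8.  ]
[ 642.98 -126.63    8.  ]
[ 455.32 -113.27    8.  ]
```

Call:
send_rows:
  motion:
    - [1, -51, -31.6, 0, 0]
    - [1, -51, -31.6, 0, 0]
    - [1, -51, -31.6, 0, 0]
    - [1, -51, -31.6, 0, 0]
    - [1, -51, -31.6, 0, 0]
    - [1, -51, -31.6, 0, 0]
    - [1, -51, -31.6, 0, 0]
    - [1, -51, -31.6, 0, 0]
    - [1, 0, 0, 0, -0.171]
    - [1, 0, 0, 0, -0.171]

```text
clock: 1.4
position: [526.4, 259.7, 302.2]
tcp_rot: [[-1.0, -0.003, -0.001], [-0.003, 1.0, -0.0], [0.001, -0.0, -1.0]]
wrist_force: [-0.5, 0.4, -0.2]
gripper_width: 88.1
grasp_force: 0.0
```

```bash
python3 - <<'E'
from h import *
c,im=shot("wrist","pics/w1.png")
o=r.get_obs();print(o['position'],o['tcp_rot'],o['joint_pos'])
np.savez('w1.npz',p=o['position'],R=o['tcp_rot'])
u,v=proj(c,(546,260,75)).astype(int);print(u,v)
cr=im[max(0,v-110):v+110,u-145:u+145]; cv2.imwrite('pics/w1c.png',cv2.resize(cr,(0,0),fx=2.7,fy=2.7,interpolation=cv2.INTER_CUBIC)); print(cr.shape)
E
```

```text
[526.16 260.08 302.23] [[-1.   -0.01 -0.  ]
 [-0.01  1.   -0.  ]
 [ 0.   -0.   -1.  ]] [ 23.87   5.69 103.    -0.    71.36 -66.65]
254 190
(220, 290, 3)
```

View pics/w1c.png

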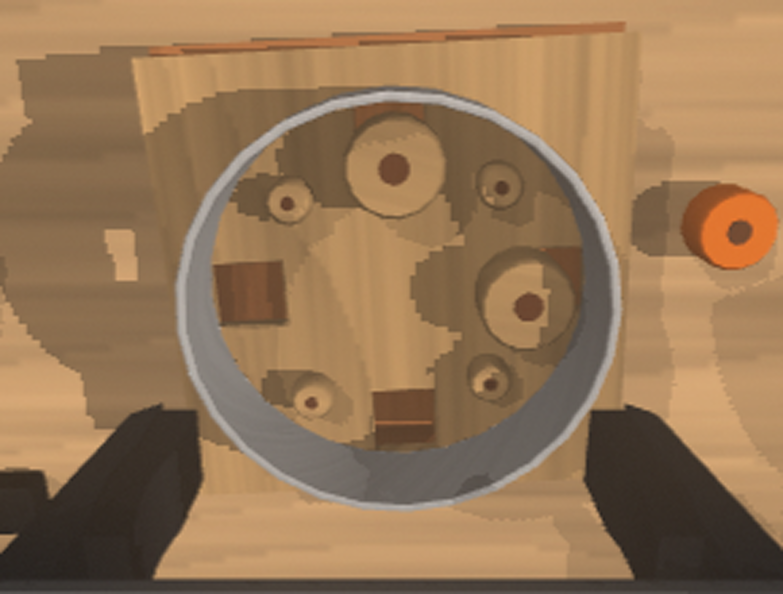

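The wrist crop (image down is +x, right is +y) shows the following:
- Small beads at (290,201), (500,186), (313,397) and (490,378).
- Large beads at (395,167) and (528,303), over the -x and +y holes.
- Open holes at left (250,293) and bottom (405,415).
- The orange decoy outside the tub, at (735,228).

```bash
cat >> h.py <<'E'
def wcam(f):
    d=np.load(f); return cam("wrist",{'position':d['p'],'tcp_rot':d['R']})
E
python3 - <<'E'
from h import *
c=wcam('w1.npz'); g=lambda u,v:(u/2.7+254-145,v/2.7+80)
# rim circle fit at z=113 from inner rim points
P=[(190,300),(400,97),(612,300),(400,502),(247,160),(556,160),(235,430),(565,430)]
W=np.array([plane(c,g(*p),113)[:2] for p in P])
A=np.c_[2*W,np.ones(len(W))];s=np.linalg.lstsq(A,(W**2).sum(1),rcond=None)[0];print('rim c',s[:2],'R',np.sqrt(s[2]+s[:2]@s[:2]))
for n,p,z in [('sA',(289,201),84),('sB',(500,185),84),('sC',(313,396),84),('sD',(490,377),84),('L1',(394,167),94),('L2',(527,305),94)]: print(n,plane(c,g(*p),z))
for n,p in [('hL in',(287,262)),('hL in2',(288,325)),('hL out',(215,266)),('hLout2',(220,328)),('hB in',(374,393)),('hB in2',(435,388))]: print(n,plane(c,g(*p),68))
E
```

```text
rim c [541.76 263.94] R 84.60293781505175
sA [500.37 217.16  84.  ]
sB [492.91 304.72  84.  ]
sC [590.15 224.8   84.  ]
sD [579.93 305.13  84.  ]
L1 [484.43 260.75  94.  ]
L2 [541.88 317.51  94.  ]
hL in [531.28 212.96  68.  ]
hL in2 [561.67 212.27  68.  ]
hL out [533.45 180.32  68.  ]
hLout2 [563.44 180.56  68.  ]
hB in [596.2  252.28  68.  ]
hB in2 [593.29 281.5   68.  ]
```

Call:
send_rows:
  motion:
    - [1, 9, -57, 0, 0]
    - [1, 9, -57, 0, 0]
    - [1, 9, -57, 0, 0]
    - [1, 9, -57, 0, 0]
    - [1, 9, -57, 0, 0]
    - [1, 9, -57, -6, 0]
    - [1, 9, -57, -6, 0]
    - [1, 9, -57, -8, 0]
    - [1, 9, -50, -8, 0]
    - [1, 0, 0, 0, 0]

```text
clock: 2.7
position: [444.5, -247.9, 331.3]
tcp_rot: [[-1.0, 0.007, 0.001], [0.007, 1.0, -0.001], [-0.001, -0.001, -1.0]]
wrist_force: [-0.2, 0.8, 0.2]
gripper_width: 88.3
grasp_force: 0.0
```

```bash
python3 - <<'E'
from h import *
c,im=shot("wrist","pics/w2.png")
o=r.get_obs();print(o['clock'],o['position'],o['joint_pos'])
np.savez('w2.npz',p=o['position'],R=o['tcp_rot'])
print(proj(c,(485,-250,194)))
cv2.imwrite('pics/w2b.png',cv2.resize(im,(0,0),fx=1.56,fy=1.56,interpolation=cv2.INTER_CUBIC))
E
```

```text
2.75 [ 444.64 -246.11  330.73] [ -31.78   -4.12  109.92    0.02   74.21 -121.51]
[252.04 242.9 ]
```

View pics/w2b.png

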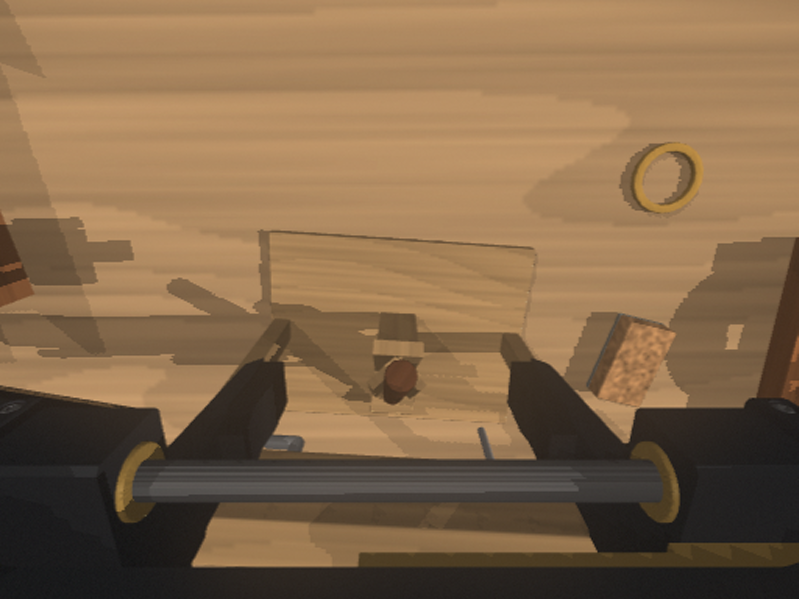

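The wrist view shows the dowel's top end as a disc at (401,377) on the 799 px scale. The trough plate is above it at (397,347). The base's back edge runs (262,231)–(537,248), so the rest's yaw is about -3.4°.

```bash
python3 - <<'E'
from h import *
c=wcam('w2.npz'); D=cam("side")
t=(401/1.56,377/1.56)
print(tri([(c,t),(D,(484/1.5625,452/1.5625))]),plane(c,t,194))
print(plane(c,(262/1.56,231/1.56),8),plane(c,(537/1.56,248/1.56),8))
im=cv2.imread('pics/side0.png')[270:350,290:370]; im2=cv2.imread('pics/w2.png')[215:275,225:305]
a=cv2.resize(im,(400,400),interpolation=cv2.INTER_CUBIC);b=cv2.resize(im2,(400,300),interpolation=cv2.INTER_CUBIC)
o=np.zeros((400,800,3),np.uint8);o[:,:400]=a;o[:300,400:]=b;cv2.imwrite('pics/cmp.png',o)
E
```

```text
(array([ 494.39, -243.83,  171.13]), [np.float64(1.8799827564056932), np.float64(1.8799827564057219)]) [ 483.49 -243.31  194.  ]
[ 428.6  -375.46    8.  ] [ 446.66 -108.3     8.  ]
```

View pics/cmp.png

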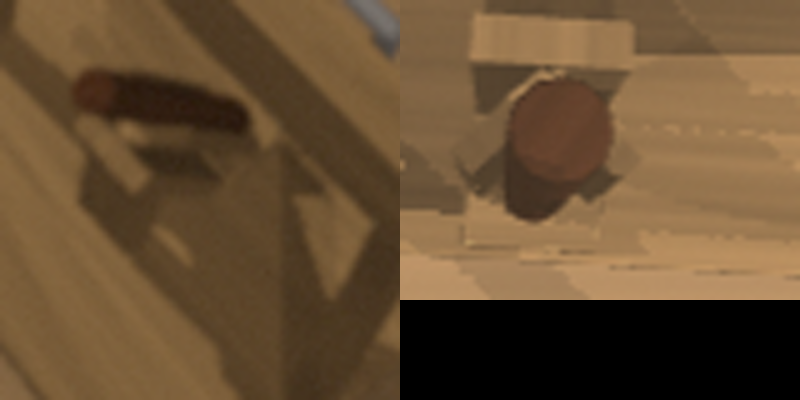

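Call:
send_rows:
  motion:
    - [1, 15, 0, 10, 0]
    - [1, 15, 0, 20, 0]
    - [1, 15, 0, 20, 0]
    - [1, 0, 0, 20, 0]
    - [1, 0, 0, 0, 0.068]
    - [1, 0, 0, 0, 0]
    - [1, 0, 0, 0, 0]
    - [1, 0, 0, 0, 0]
    - [1, 0, 0, 0, 0]
    - [1, 0, 0, 0, 0]

```text
clock: 4.0
position: [400.1, -245.1, 260.8]
tcp_rot: [[-0.998, 0.068, 0.0], [0.068, 0.998, -0.0], [-0.0, -0.0, -1.0]]
wrist_force: [-0.2, -0.5, 0.5]
gripper_width: 87.9
grasp_force: 0.0
```

```bash
python3 - <<'E'
from h import *
c,im=shot("wrist","pics/w3.png")
o=r.get_obs();print(o['clock'],o['position'],o['tcp_rot'],o['joint_pos'])
np.savez('w3.npz',p=o['position'],R=o['tcp_rot'])
print(proj(c,(480,-244,194)))
cv2.imwrite('pics/w3b.png',cv2.resize(im[130:330,130:390],(0,0),fx=3,fy=3,interpolation=cv2.INTER_CUBIC))
E
```

```text
4.05 [ 400.05 -245.07  260.8 ] [[-1.    0.07  0.  ]
 [ 0.07  1.   -0.  ]
 [-0.   -0.   -1.  ]] [ -34.53   -5.77  118.95   -0.     66.82 -120.65]
[262.75 340.49]
```

View pics/w3b.png

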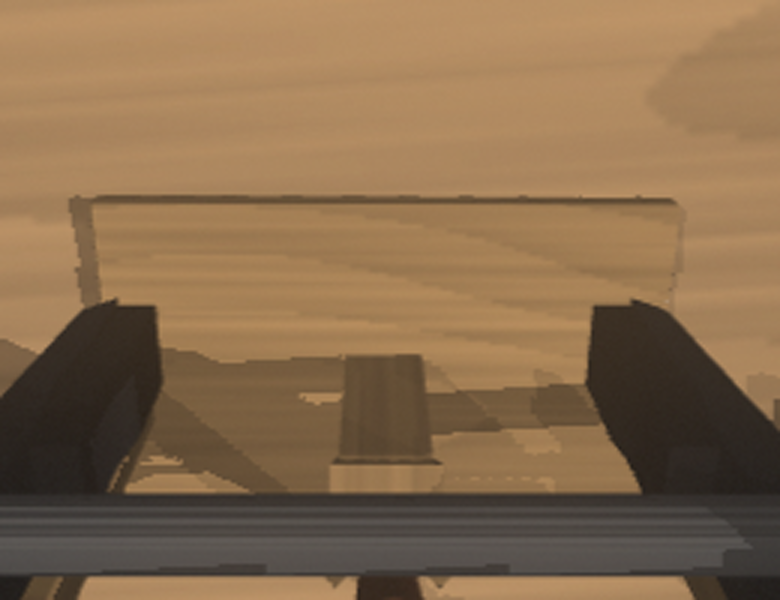

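```bash
python3 - <<'E'
from h import *
c=wcam('w2.npz');c3=wcam('w3.npz'); D=cam("side");S=cam("scene")
print(tri([(c,(257,241)),(D,(309,288.2))]))
for p in [(477.5,-244.6,194),(483.5,-243.3,194),(490,-243.5,180)]: print(p,proj(D,p),proj(c,p))
# back base edge: w2 & w3 ends
L=lambda u,v:(u/1.56,v/1.56);g=lambda u,v:(130+u/3,130+v/3)
print(tri([(c,L(270,232)),(c3,g(95,199))]),tri([(c,L(535,248)),(c3,g(678,201))]))
# trough upper plate front corners
print(tri([(c,L(381,313)),(c3,g(345,355))]),tri([(c,L(415,315)),(c3,g(421,355))]))
print(tri([(c,L(373,354)),(c3,g(330,465))]),tri([(c,L(424,356)),(c3,g(441,465))]))
# model check: yaw -3.7 origin guess -> project into scene & side
th=np.radians(-3.7);X=np.array([np.cos(th),np.sin(th),0]);Y=np.array([-np.sin(th),np.cos(th),0]);O=np.array([537.4,-248.6,0])
for n,l in dict(railTLf=(10,-130,265),railTRf=(10,130,265),railTLb=(-20,-130,265),railTRb=(-20,130,265),bFL=(100,-130,8),bFR=(100,130,8),top=(-60,0,194)).items():
    p=O+l[0]*X+l[1]*Y+[0,0,l[2]];print(n,p,'scene',proj(S,p)*1.5625,'side',proj(D,p)*1.5625)
E
```

```text
(array([ 490.99, -243.51,  177.8 ]), [np.float64(0.8130826011494741), np.float64(0.8130826011494062)])
(477.5, -244.6, 194) [305.69 288.49] [255.61 235.86]
(483.5, -243.3, 194) [307.3  286.31] [257.05 241.7 ]
(490, -243.5, 180) [308.91 287.63] [256.71 240.43]
(array([ 429.75, -369.72,    4.64]), [np.float64(0.9404848016340284), np.float64(0.9404848016339432)]) (array([ 447.21, -110.95,    6.24]), [np.float64(1.2493869185033586), np.float64(1.2493869185033186)])
(array([ 512.26, -263.63,   11.15]), [np.float64(1.7224753973280365), np.float64(1.7224753973280955)]) (array([ 515.31, -228.46,    9.83]), [np.float64(1.3706184353224502), np.float64(1.3706184353224942)])
(array([ 532.57, -269.63,   63.65]), [np.float64(1.8527952235686835), np.float64(1.8527952235685752)]) (array([ 533.55, -223.38,   66.37]), [np.float64(2.319170528685553), np.float64(2.319170528685563)])
railTLf [ 538.99 -378.97  265.  ] scene [122.14 230.49] side [604.51 472.83]
railTRf [ 555.77 -119.52  265.  ] scene [292.27 235.78] side [458.13 329.99]
railTLb [ 509.05 -377.04  265.  ] scene [128.86 216.75] side [586.67 487.76]
railTRb [ 525.83 -117.58  265.  ] scene [295.3  221.88] side [441.32 340.38]
bFL [ 628.8  -384.78    8.  ] scene [160.96 368.26] side [600.91 511.71]
bFR [ 645.58 -125.32    8.  ] scene [305.62 373.25] side [486.98 394.94]
top [ 477.53 -244.73  194.  ] scene [228.72 233.2 ] side [477.72 450.82]
```

Call:
send_rows:
  motion:
    - [1, 0, 0, 15, 0]
    - [1, 0, 0, 15, 0]
    - [1, -15, 1.2, 0, 0]
    - [1, -15, 1.2, 0, 0]
    - [1, -15, 1.2, 0, 0]
    - [1, -15, 1.2, 0, 0]
    - [1, -8, 0.7, 0, 0]
    - [1, -5, 0.4, 0, 0]
    - [1, -3, 0.3, 0, 0]
    - [1, 0, 0, 0, 0]

```text
clock: 5.3
position: [476.2, -244.0, 230.7]
tcp_rot: [[-0.998, 0.068, -0.0], [0.068, 0.998, 0.0], [0.0, 0.0, -1.0]]
wrist_force: [0.4, 0.0, 0.4]
gripper_width: 88.2
grasp_force: 0.0
```

Call:
send_rows:
  motion:
    - [1, -0.5, 0, 0, 0]
    - [1, -0.5, 0, 0, 0]
    - [1, -0.5, 0, 0, 0]
    - [1, -0.5, 0, 0, 0]
    - [1, 0, 0, 0, 0]
    - [1, 0, 0, 0, 0]
    - [1, 0, 0, 0, 0]
    - [1, 0, 0, 0, 0]
    - [1, 0, 0, 0, 0]
    - [1, 0, 0, 0, 0]

```text
clock: 6.55
position: [478.3, -244.1, 230.7]
tcp_rot: [[-0.998, 0.068, 0.0], [0.068, 0.998, -0.0], [-0.0, -0.0, -1.0]]
wrist_force: [-0.1, -0.5, 0.3]
gripper_width: 88.3
grasp_force: 0.0
```

Call:
send_rows:
  motion:
    - [1, -0.5, 0, 0, 0]
    - [1, -0.5, 0, 0, 0]
    - [1, -0.5, 0, 0, 0]
    - [1, -0.5, 0, 0, 0]
    - [1, -0.5, 0, 0, 0]
    - [1, -0.5, 0, 0, 0]
    - [1, 0, 0, 0, 0]
    - [1, 0, 0, 0, 0]
    - [1, 0, 0, 0, 0]
    - [1, 0, 0, 0, 0]

```text
clock: 7.8
position: [481.2, -244.3, 230.7]
tcp_rot: [[-0.998, 0.068, 0.0], [0.068, 0.998, -0.0], [-0.0, -0.0, -1.0]]
wrist_force: [0.0, 0.4, 0.6]
gripper_width: 87.8
grasp_force: 0.0
```

Call:
send_rows:
  motion:
    - [1, -0.5, 0, 0, 0]
    - [1, -0.5, 0, 0, 0]
    - [1, -0.5, 0, 0, 0]
    - [1, -0.5, 0, 0, 0]
    - [1, -0.5, 0, 0, 0]
    - [1, -0.5, 0, 0, 0]
    - [0.0, 0, 0, 0, 0]
    - [-0.4, 0, 0, 0, 0]
    - [-0.4, 0, 0, 0, 0]
    - [-0.4, 0, 0, 0, 0]

```text
clock: 9.05
position: [484.2, -244.5, 230.7]
tcp_rot: [[-0.998, 0.068, 0.0], [0.068, 0.998, -0.0], [-0.0, -0.0, -1.0]]
wrist_force: [0.3, -0.4, -0.3]
gripper_width: 50.3
grasp_force: 0.0
```

Call:
send_rows:
  motion:
    - [-0.4, 0, 0, 3, 0]
    - [-0.6, 0, 0, 0, 0]
    - [-1, 0, 0, 0, 0]
    - [-1, 0, 0, 0, 0]
    - [-1, 0, 0, 0, 0]
    - [-1, 0, 0, 0, 0]
    - [-1, 0, 0, 0, 0]
    - [-1, 0, 0, 0, 0]
    - [-1, 0, 0, 0, 0]
    - [-1, 0, 0, 0, 0]
  squeeze: 55

```text
clock: 10.3
position: [484.2, -244.5, 227.7]
tcp_rot: [[-0.998, 0.068, -0.0], [0.068, 0.998, -0.0], [0.0, -0.0, -1.0]]
wrist_force: [-0.3, -0.6, 0.0]
gripper_width: 16.9
grasp_force: 55.0
```

```bash
python3 - <<'E'
from h import *
D,a=shot("side","pics/side1.png"); S,b=shot("scene","pics/scene1.png")
o=r.get_obs(); print(o['gripper_width'],o['position'])
for n,c in (('side',D),('scene',S)):
    for p in [(484,-244.5,164),(484,-244.5,182),(491,-243.5,178),(478,-244.7,194)]: print(n,p,proj(c,p))
u=np.zeros((400,800,3),np.uint8)
u[:,:400]=cv2.resize(a[250:330,275:355],(400,400),interpolation=cv2.INTER_CUBIC)
u[:,400:]=cv2.resize(b[120:230,90:200],(400,400),interpolation=cv2.INTER_CUBIC)
cv2.imwrite('pics/cmp2.png',u)
E
```

```text
16.847903009267462 [ 484.23 -244.52  227.71]
side (484, -244.5, 164) [306.49 293.11]
side (484, -244.5, 182) [307.32 289.24]
side (491, -243.5, 178) [309.14 287.78]
side (478, -244.7, 194) [305.89 288.38]
scene (484, -244.5, 164) [148.72 158.77]
scene (484, -244.5, 182) [147.14 154.15]
scene (491, -243.5, 178) [147.45 157.09]
scene (478, -244.7, 194) [146.36 149.38]
```

View pics/cmp2.png

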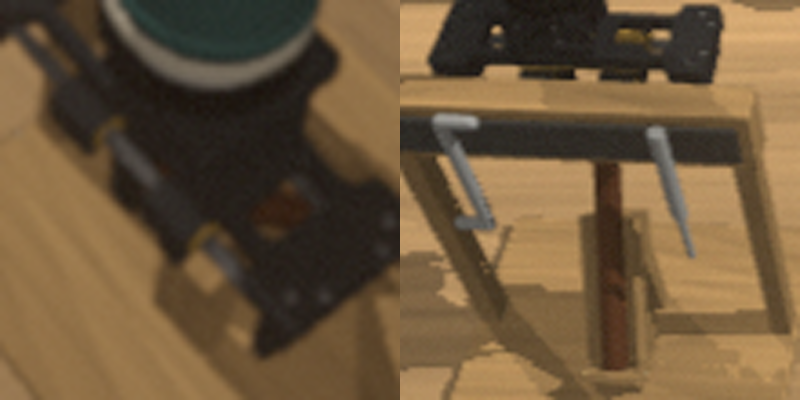

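Call:
send_rows:
  motion:
    - [-1, 0.6, 0, -0.8, 0]
    - [-1, 1.15, 0, -1.64, 0]
    - [-1, 1.15, 0, -1.64, 0]
    - [-1, 2.3, 0, -3.3, 0]
    - [-1, 2.3, 0, -3.3, 0]
    - [-1, 2.3, 0, -3.3, 0]
    - [-1, 2.3, 0, -3.3, 0]
    - [-1, 2.3, 0, -3.3, 0]
    - [-1, 0, 0, 0, 0]
    - [-1, 0, 0, 0, 0]

```text
clock: 11.65
position: [469.9, -243.5, 248.2]
tcp_rot: [[-0.998, 0.068, 0.0], [0.068, 0.998, 0.0], [-0.0, 0.0, -1.0]]
wrist_force: [0.4, 0.1, -0.4]
gripper_width: 16.7
grasp_force: 55.0
```

```bash
python3 - <<'E'
from h import *
S,b=shot("scene","pics/scene2.png"); a=cv2.imread("pics/scene1.png")
for im in (a,b):
    h=cv2.cvtColor(im,cv2.COLOR_BGR2HSV)
    for v in range(160,228,4):
        row=im[v,140:160].astype(int); m=np.where((row[:,2]>1.45*row[:,1])&(row[:,2]<120))[0]+140
        print(v,(m.min(),m.max()) if len(m) else None,end=' ')
    print()
E
```

```text
160 None 164 None 168 (np.int64(144), np.int64(149)) 172 (np.int64(144), np.int64(149)) 176 (np.int64(146), np.int64(149)) 180 (np.int64(145), np.int64(148)) 184 (np.int64(145), np.int64(150)) 188 (np.int64(145), np.int64(150)) 192 (np.int64(146), np.int64(149)) 196 (np.int64(146), np.int64(150)) 200 (np.int64(146), np.int64(151)) 204 (np.int64(146), np.int64(151)) 208 (np.int64(146), np.int64(151)) 212 (np.int64(146), np.int64(151)) 216 (np.int64(146), np.int64(152)) 220 (np.int64(146), np.int64(151)) 224 None 
160 None 164 None 168 (np.int64(144), np.int64(149)) 172 (np.int64(144), np.int64(149)) 176 (np.int64(146), np.int64(149)) 180 (np.int64(144), np.int64(148)) 184 (np.int64(144), np.int64(150)) 188 (np.int64(145), np.int64(149)) 192 (np.int64(145), np.int64(148)) 196 (np.int64(145), np.int64(150)) 200 (np.int64(145), np.int64(151)) 204 (np.int64(146), np.int64(151)) 208 (np.int64(146), np.int64(151)) 212 (np.int64(146), np.int64(151)) 216 None 220 None 224 None
```

Call:
send_rows:
  motion:
    - [-1, 6.6, 0, -9.4, 0]
    - [-1, 6.6, 0, -9.4, 0]
    - [-1, 6.6, 0, -9.4, 0]
    - [-1, 6.6, 0, -9.4, 0]
    - [-1, 6.6, 0, -9.4, 0]
    - [-1, 6.6, 0, -9.4, 0]
    - [-1, 6.6, 0, -9.4, 0]
    - [-1, 6.6, 0, -9.4, 0]
    - [-1, 6.6, 0, -9.4, 0]
    - [-1, 6.6, 0, -9.4, 0]

```text
clock: 12.95
position: [403.6, -239.0, 342.9]
tcp_rot: [[-0.998, 0.068, -0.0], [0.068, 0.998, 0.0], [0.0, 0.0, -1.0]]
wrist_force: [0.0, 0.0, -1.3]
gripper_width: 17.0
grasp_force: 55.0
```

Call:
send_rows:
  motion:
    - [-1, 8, 0, -8, 0]
    - [-1, 8, 0, -8, 0]
    - [-1, 6, 10, -8, 0]
    - [-1, 2, 35, -5, 0]
    - [-1, 0, 45, 0, 0]
    - [-1, 0, 45, 0, 0]
    - [-1, 0, 45, 0, 0]
    - [-1, -10, 40, 0, 0]
    - [-1, -10, 25, 0, 0]
    - [-1, 0, 0, 0, 0]

```text
clock: 14.2
position: [416.5, 7.3, 371.5]
tcp_rot: [[-0.998, 0.064, -0.0], [0.064, 0.998, 0.0], [0.0, 0.0, -1.0]]
wrist_force: [-0.3, -0.8, -1.5]
gripper_width: 16.5
grasp_force: 55.0
```

```bash
python3 - <<'E'
from h import *
o=r.get_obs();print(o['clock'],o['position'],o['joint_pos'],o['wrist_force'])
S,a=shot("scene","pics/scene3.png");D,b=shot("side","pics/side3.png")
off=np.array([108.1,-7.6,-197.7]);P=o['position'];f=P+off;t=f+200*np.array([-.574*.998,.574*.067,.819])
for c in (S,D): print(proj(c,f),proj(c,t))
u=np.zeros((400,800,3),np.uint8)
for i,(c,im) in enumerate(((S,a),(D,b))):
    x,y=proj(c,(f+t)/2).astype(int); x0,y0=max(0,x-50),max(0,y-50); print(x0,y0)
    u[:,400*i:400*i+400]=cv2.resize(im[y0:y0+100,x0:x0+100],(400,400),interpolation=cv2.INTER_CUBIC)
cv2.imwrite('pics/cmp3.png',u)
E
```

```text
14.2 [416.52   7.25 371.46] [ -2.44 -16.12 115.73   0.02  80.4  -88.77] [-0.32 -0.82 -1.48]
[238.61 166.04] [239.7   87.09]
[248.   211.35] [200.39 188.57]
189 77
176 151
```

View pics/cmp3.png

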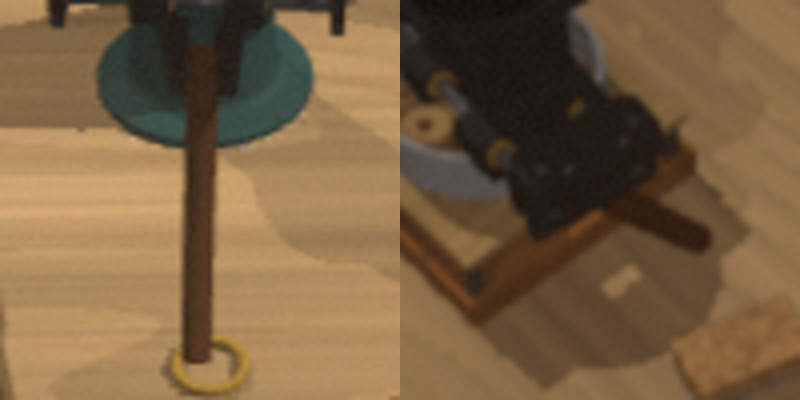

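The dowel is held, tilted as before. Its foot is at about (198,353) in the scene crop and (700,238) in the side crop, which agrees with the assumed offset to within about 2 px.

```bash
cat >> h.py <<'E'
C=np.array([541.8,264.0]); HOR=109.; 
def rows(start,path):
    """start: (x,y,z,footdir deg); path of footx,footy (rel C), TCP z, footdir, nrows -> tool-frame rows"""
    out=[];x,y,z,a=start
    for fx,fy,tz,fd,n in path:
        f0=np.array([x,y])+HOR*np.array([np.cos(np.radians(a)),np.sin(np.radians(a))]);f1=C+[fx,fy]
        z0,a0=z,a
        for i in range(1,n+1):
            s=i/n;f=f0+(f1-f0)*s;an=a0+(fd-a0)*s;zn=z0+(tz-z0)*s
            p=f-HOR*np.array([np.cos(np.radians(an)),np.sin(np.radians(an))])
            d=p-[x,y];t=np.radians(a);ux=-np.array([np.cos(t),np.sin(t)]);uy=np.array([-np.sin(t),np.cos(t)])
            out.append([-1,round(float(d@ux),1),round(float(d@uy),1),round(z-zn,1),round(float(np.radians(a-an)),3)])
            # integrate rounded
            q=np.array([x,y])+out[-1][1]*ux+out[-1][2]*uy
            x,y=q;z-=out[-1][3];a-=np.degrees(out[-1][4])
    return out,(round(x,1),round(y,1),round(z,1),round(a,2))
def now():
    o=r.get_obs();R=o['tcp_rot'];return (*o['position'],np.degrees(np.arctan2(-R[1,0],-R[0,0])))
def show(path,st=None):
    o,e=rows(st or now(),path)
    for i in range(0,len(o),10): print(o[i:i+10])
    print(len(o),'end',e)
E
python3 - <<'E'
from h import *
S=cam("scene");D=cam("side");P=np.array([416.52,7.25,371.46])
for s,d in [((238.5,165.3),(250.7,210.7)),((238.5,165.3),(249.5,210.7)),((238.5,166),(250,211))]:
    p,e=tri([(S,s),(D,d)]);print(p,p-P,e)
print(now())
# enter: above first, then pushes
show([(15,20,371,0,6),(15,20,320,30,4)])
E
```

```text
[528.1   -2.91 178.33] [ 111.58  -10.16 -193.13] [np.float64(2.848268158123615), np.float64(2.8482681581236524)]
[526.53  -1.85 177.55] [ 110.01   -9.1  -193.91] [np.float64(1.5778182129263063), np.float64(1.577818212926356)]
[527.63  -2.1  175.86] [ 111.11   -9.35 -195.6 ] [np.float64(1.8076121703561454), np.float64(1.8076121703561514)]
(np.float64(416.18344328156184), np.float64(5.691068873176589), np.float64(371.318457670937), np.float64(-3.821566236922846))
[[-1, -2.1, 46.6, np.float64(0.1), -0.011], [-1, -2.7, 46.6, np.float64(0.0), -0.011], [-1, -3.2, 46.6, np.float64(0.1), -0.011], [-1, -3.7, 46.5, np.float64(0.0), -0.011], [-1, -4.2, 46.5, np.float64(0.1), -0.012], [-1, -4.8, 46.5, np.float64(0.0), -0.011], [-1, -0.9, -14.2, np.float64(12.8), -0.131], [-1, -1.0, -14.3, np.float64(12.7), -0.131], [-1, -0.9, -14.2, np.float64(12.8), -0.13], [-1, -0.9, -14.2, np.float64(12.7), -0.131]]
10 end (np.float64(462.3), np.float64(229.5), np.float64(320.0), np.float64(29.98))
```

```bash
sed -i 's/HOR=109./HOR=110./; s/round(z-zn,1)/round(float(z-zn),1)/' h.py; python3 - <<'E'
from h import *
show([(12,14,371.4,45,8),(12,14,320,45,2)])
_,e=rows(now(),[(12,14,371.4,45,8),(12,14,320,45,2)])
show([(12,14,278,45,4),(12,14,271,45,5),(12,14,271,45,1)],e)
E
```

```text
[[-1, -1.8, 23.4, -0.0, -0.107], [-1, -5.5, 23.1, -0.0, -0.106], [-1, -9.1, 22.4, -0.0, -0.107], [-1, -12.8, 21.3, -0.0, -0.106], [-1, -16.2, 19.8, -0.1, -0.107], [-1, -19.4, 17.9, 0.0, -0.106], [-1, -22.5, 15.8, 0.0, -0.107], [-1, -25.3, 13.4, 0.0, -0.106], [-1, 0.0, -0.0, 25.7, -0.0], [-1, 0.0, -0.0, 25.7, -0.0]]
10 end (np.float64(476.0), np.float64(200.3), np.float64(320.0), np.float64(44.99))
[[-1, 0.0, -0.0, 10.5, -0.0], [-1, 0.0, -0.0, 10.5, -0.0], [-1, 0.0, -0.1, 10.5, -0.0], [-1, 0.0, 0.0, 10.5, -0.0], [-1, 0.0, 0.0, 1.4, -0.0], [-1, 0.0, 0.0, 1.4, -0.0], [-1, 0.0, 0.0, 1.4, -0.0], [-1, 0.0, 0.0, 1.4, -0.0], [-1, 0.0, 0.0, 1.4, -0.0], [-1, 0.0, 0.0, 0.0, -0.0]]
10 end (np.float64(476.1), np.float64(200.2), np.float64(271.0), np.float64(44.99))
```

Call:
send_rows:
  motion:
    - [-1, -1.8, 23.4, 0, -0.107]
    - [-1, -5.5, 23.1, 0, -0.106]
    - [-1, -9.1, 22.4, 0, -0.107]
    - [-1, -12.8, 21.3, 0, -0.106]
    - [-1, -16.2, 19.8, -0.1, -0.107]
    - [-1, -19.4, 17.9, 0, -0.106]
    - [-1, -22.5, 15.8, 0, -0.107]
    - [-1, -25.3, 13.4, 0, -0.106]
    - [-1, 0, 0, 25.7, 0]
    - [-1, 0, 0, 25.7, 0]

```text
clock: 15.55
position: [477.1, 199.2, 319.7]
tcp_rot: [[-0.709, -0.705, 0.001], [-0.705, 0.709, -0.0], [-0.0, -0.001, -1.0]]
wrist_force: [-0.0, 0.4, -0.5]
gripper_width: 16.7
grasp_force: 55.0
```

Call:
send_rows:
  motion:
    - [-1, 0, 0, 10.5, 0]
    - [-1, 0, 0, 10.5, 0]
    - [-1, 0, 0, 10.5, 0]
    - [-1, 0, 0, 10.5, 0]
    - [-1, 0, 0, 1.4, 0]
    - [-1, 0, 0, 1.4, 0]
    - [-1, 0, 0, 1.4, 0]
    - [-1, 0, 0, 1.4, 0]
    - [-1, 0, 0, 1.4, 0]
    - [-1, 0, 0, 0, 0]

```text
clock: 16.8
position: [476.6, 200.1, 270.8]
tcp_rot: [[-0.708, -0.706, -0.0], [-0.706, 0.708, -0.0], [0.0, 0.0, -1.0]]
wrist_force: [-0.1, 0.5, 0.1]
gripper_width: 16.8
grasp_force: 55.0
```

```bash
python3 - <<'E'
from h import *
n=now();print(np.array(n),r.get_obs()['wrist_force'],r.get_obs()['joint_pos'])
S,a=shot("scene","pics/scene4.png");D,b=shot("side","pics/side4.png")
u=np.zeros((520,800,3),np.uint8)
f=np.array([C[0]+12,C[1]+14,75])
for i,(c,im) in enumerate(((S,a),(D,b))):
    x,y=proj(c,(542,264,90)).astype(int); print(x-40,y-52, proj(c,f)-[x-40,y-52])
    u[:,400*i:400*i+400]=cv2.resize(im[y-52:y+52,x-40:x+40],(400,520),interpolation=cv2.INTER_CUBIC)
cv2.imwrite('pics/cmp4.png',u)
E
```

```text
[476.57 200.15 270.85  44.93] [-0.14  0.47  0.12] [  20.02   -0.76  113.11    0.     67.66 -114.91]
293 136 [45.11 59.45]
157 120 [41.44 51.77]
```

View pics/cmp4.png

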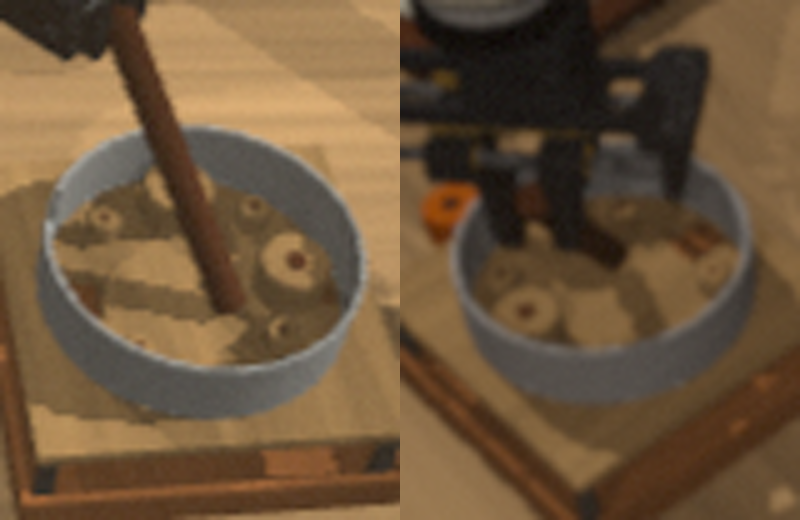

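```bash
cat > p1.py <<'E'
from h import *
pol=lambda r_,a:(r_*np.cos(np.radians(a)),r_*np.sin(np.radians(a)))
z=269.5
path=[(25,28,z,45,3),(36,38,z,45,3),(36,20,z,45,3),(30,40,z,50,3),(31,60,z,58,4)]
arc=[(66,55),(67,48),(67,41),(67,34),(67,27),(66,22),(66,18),(65,14),(64,8),(62,1),(59,-7),(56,-15),(57,-22),(58,-29),(59,-36),(60,-43),(61,-49),(62,-55),(62,-60),(62,-65),(62,-69),(61,-72)]
path+=[(*pol(rr,a),z,a,1 if 9<abs(a+10)<0 else (2 if True and abs(a)>20 and a>20 else 1)) for rr,a in arc]
path+=[(*pol(45,-72),z,-72,2)]
show(path)
E
python3 p1.py
```

```text
[[-1, -6.2, 0.4, 0.5, -0.0], [-1, -6.3, 0.4, 0.5, -0.001], [-1, -6.2, 0.4, 0.5, -0.0], [-1, -4.9, -0.2, -0.0, -0.0], [-1, -5.0, -0.3, -0.0, -0.0], [-1, -4.9, -0.2, -0.0, -0.0], [-1, 4.2, -4.2, -0.0, -0.0], [-1, 4.3, -4.3, -0.0, -0.0], [-1, 4.2, -4.2, -0.0, -0.0], [-1, -3.3, 2.9, -0.0, -0.029]]
[[-1, -3.6, 2.8, -0.0, -0.029], [-1, -3.7, 2.8, -0.0, -0.029], [-1, -4.0, -0.8, -0.0, -0.035], [-1, -4.2, -1.0, -0.0, -0.035], [-1, -4.3, -1.1, -0.0, -0.035], [-1, -4.3, -1.2, -0.0, -0.035], [-1, 0.7, -1.6, -0.0, 0.026], [-1, 0.5, -1.7, -0.0, 0.026], [-1, -0.4, 2.7, -0.0, 0.061], [-1, -0.7, 2.6, -0.0, 0.061]]
[[-1, 0.0, 2.6, -0.0, 0.061], [-1, -0.2, 2.7, -0.0, 0.062], [-1, 0.0, 2.6, -0.0, 0.061], [-1, -0.2, 2.6, -0.0, 0.061], [-1, 0.1, 2.7, -0.0, 0.061], [-1, -0.2, 2.6, -0.0, 0.061], [-1, 0.5, 1.9, -0.0, 0.044], [-1, 0.4, 1.9, -0.0, 0.043], [-1, -0.1, 3.1, -0.0, 0.07], [-1, 0.9, 3.1, -0.0, 0.07]]
[[-1, 0.7, 4.8, -0.0, 0.105], [-1, 1.7, 5.9, -0.0, 0.122], [-1, 2.5, 7.1, -0.0, 0.139], [-1, 2.4, 7.5, -0.0, 0.14], [-1, -1.3, 6.5, -0.0, 0.122], [-1, -1.4, 6.3, -0.0, 0.122], [-1, -1.4, 6.2, -0.0, 0.123], [-1, -1.4, 6.1, -0.0, 0.122], [-1, -1.3, 5.1, -0.0, 0.104], [-1, -1.2, 5.1, -0.0, 0.105]]
[[-1, -0.2, 4.1, -0.0, 0.087], [-1, -0.2, 4.2, -0.0, 0.088], [-1, -0.1, 3.4, -0.0, 0.07], [-1, 0.9, 2.5, -0.0, 0.052], [-1, 8.0, 0.0, -0.0, -0.0], [-1, 8.0, 0.0, -0.0, -0.0]]
46 end (np.float64(521.7), np.float64(325.8), np.float64(269.5), np.float64(-72.01))
```

Call:
send_rows:
  motion:
    - [-1, -6.2, 0.4, 0.5, 0]
    - [-1, -6.3, 0.4, 0.5, 0]
    - [-1, -6.2, 0.4, 0.5, 0]
    - [-1, -4.9, -0.2, 0, 0]
    - [-1, -5.0, -0.3, 0, 0]
    - [-1, -4.9, -0.2, 0, 0]
    - [-1, 4.2, -4.2, 0, 0]
    - [-1, 4.3, -4.3, 0, 0]
    - [-1, 4.2, -4.2, 0, 0]
    - [-1, -3.3, 2.9, 0, -0.029]

```text
clock: 18.15
position: [500.2, 209.9, 269.5]
tcp_rot: [[-0.687, -0.727, 0.0], [-0.727, 0.687, -0.0], [0.0, -0.0, -1.0]]
wrist_force: [0.0, 1.0, -0.2]
gripper_width: 16.6
grasp_force: 55.0
```

Call:
send_rows:
  motion:
    - [-1, -3.6, 2.8, 0, -0.029]
    - [-1, -3.7, 2.8, 0, -0.029]
    - [-1, -4.0, -0.8, 0, -0.035]
    - [-1, -4.2, -1.0, 0, -0.035]
    - [-1, -4.3, -1.1, 0, -0.035]
    - [-1, -4.3, -1.2, 0, -0.035]
    - [-1, 0.7, -1.6, 0, 0.026]
    - [-1, 0.5, -1.7, 0, 0.026]
    - [-1, -0.4, 2.7, 0, 0.061]
    - [-1, -0.7, 2.6, 0, 0.061]

```text
clock: 19.4
position: [513.0, 231.7, 269.5]
tcp_rot: [[-0.672, -0.74, -0.0], [-0.74, 0.672, -0.0], [0.0, 0.0, -1.0]]
wrist_force: [-0.7, 0.0, -1.1]
gripper_width: 16.6
grasp_force: 55.0
```

Call:
send_rows:
  motion:
    - [-1, 0, 2.6, 0, 0.061]
    - [-1, -0.2, 2.7, 0, 0.062]
    - [-1, 0, 2.6, 0, 0.061]
    - [-1, -0.2, 2.6, 0, 0.061]
    - [-1, 0.1, 2.7, 0, 0.061]
    - [-1, -0.2, 2.6, 0, 0.061]
    - [-1, 0.5, 1.9, 0, 0.044]
    - [-1, 0.4, 1.9, 0, 0.043]
    - [-1, -0.1, 3.1, 0, 0.07]
    - [-1, 0.9, 3.1, 0, 0.07]

```text
clock: 20.65
position: [498.1, 252.9, 269.5]
tcp_rot: [[-0.971, -0.237, -0.0], [-0.237, 0.971, -0.0], [0.0, -0.0, -1.0]]
wrist_force: [0.0, 0.0, 0.6]
gripper_width: 17.0
grasp_force: 55.0
```

```bash
python3 - <<'E'
from h import *
print(now(),r.get_obs()['wrist_force'])
S,a=shot("scene","pics/scene5.png")
# tub-floor rectified views: print bead-likeness by comparing with reference picture
def rect(c,im,z=84,n=180):
    g=np.arange(-90,90);X,Y=np.meshgrid(g,g,indexing='ij')
    p=np.stack([X+C[0],Y+C[1],np.full(X.shape,z)],-1)-c[1]
    q=p@c[2]@c[0].T; q=(q[...,:2]/q[...,2:]).astype(np.float32)
    return cv2.remap(im,q[...,0],q[...,1],cv2.INTER_CUBIC)
ref=rect(S,cv2.imread('pics/scene0.png'));cur=rect(S,a)
d=cv2.absdiff(ref,cur).max(2)
for n,p in dict(A=(-42,-47),B=(-49,41),C=(48,-39),D=(38,41),H2=(66,5),Dw=(51,53)).items():
    x,y=p[0]+90,p[1]+90; print(n,d[x-10:x+11,y-10:y+11].mean(),ref[x-6:x+7,y-6:y+7].mean((0,1)),cur[x-6:x+7,y-6:y+7].mean((0,1)))
E
```

```text
(np.float64(498.08052692089586), np.float64(252.89185613161115), np.float64(269.4814938458798), np.float64(13.721943419741272)) [0.04 0.02 0.57]
A 4.553287981859411 [ 62.45  97.4  126.93] [ 65.06 101.34 131.8 ]
B 9.294784580498867 [ 55.27  82.26 105.15] [ 53.66  79.72 103.53]
C 11.80498866213152 [ 86.85 123.45 153.14] [ 82.9  115.26 142.55]
D 14.253968253968255 [ 55.52  86.37 111.43] [ 59.31  91.96 117.28]
H2 18.650793650793652 [ 89.88 105.89 117.25] [ 83.8   94.14 104.43]
Dw 8.961451247165533 [ 96.4  113.24 125.15] [ 96.38 115.38 129.11]
```

Call:
send_rows:
  motion:
    - [-1, 0.7, 4.8, 0, 0.105]
    - [-1, 1.7, 5.9, 0, 0.122]
    - [-1, 2.5, 7.1, 0, 0.139]
    - [-1, 2.4, 7.5, 0, 0.14]
    - [-1, -1.3, 6.5, 0, 0.122]
    - [-1, -1.4, 6.3, 0, 0.122]
    - [-1, -1.4, 6.2, 0, 0.123]
    - [-1, -1.4, 6.1, 0, 0.122]
    - [-1, -1.3, 5.1, 0, 0.104]
    - [-1, -1.2, 5.1, 0, 0.105]

```text
clock: 21.95
position: [514.6, 303.2, 269.5]
tcp_rot: [[-0.57, 0.822, 0.0], [0.822, 0.57, 0.0], [0.0, 0.0, -1.0]]
wrist_force: [0.9, 0.2, -1.5]
gripper_width: 16.7
grasp_force: 55.0
```

Call:
send_rows:
  motion:
    - [-1, -0.2, 4.1, 0, 0.087]
    - [-1, -0.2, 4.2, 0, 0.088]
    - [-1, -0.1, 3.4, 0, 0.07]
    - [-1, 0.9, 2.5, 0, 0.052]
    - [-1, 0, 0, 0, 0]
    - [-1, 8, 0, 0, 0]
    - [-1, 8, 0, 0, 0]
    - [-1, 10, 0, 0, 0]
    - [-1, 0, 0, 0, 0]
    - [-1, 0, 0, 0, 0]

```text
clock: 23.2
position: [518.6, 335.4, 269.5]
tcp_rot: [[-0.309, 0.951, 0.0], [0.951, 0.309, -0.0], [-0.0, 0.0, -1.0]]
wrist_force: [0.3, -0.3, -0.6]
gripper_width: 16.8
grasp_force: 55.0
```

```bash
python3 - <<'E'
from h import *
print(now(),r.get_obs()['wrist_force'],r.get_obs()['joint_pos'])
for n in("scene","side","wrist"):
    c,im=shot(n,f"pics/{n}6.png")
    p=np.array([[542+95*np.cos(a),264+95*np.sin(a),z] for a in np.linspace(0,6.2,20) for z in (68,113)])
    q=np.array([proj(c,x) for x in p]);print(n,q.min(0),q.max(0))
E
```

```text
(np.float64(518.636262618559), np.float64(335.4449186411723), np.float64(269.4885565657562), np.float64(-72.02858402401988)) [ 0.27 -0.29 -0.56] [ 30.59  10.27 101.34  -0.01  68.39  12.62]
scene [298.89 158.91] [369.9  221.69]
side [164.05 145.8 ] [229.1  201.63]
wrist [161.75 163.51] [346.66 334.35]
```

```bash
cat >> h.py <<'E'
def rect(c,im,z=84,k=3):
    g=np.arange(-90,90,1/k);X,Y=np.meshgrid(g,g,indexing='ij')
    q=(np.stack([X+C[0],Y+C[1],np.full(X.shape,float(z))],-1)-c[1])@c[2]@c[0].T
    q=(q[...,:2]/q[...,2:]).astype(np.float32); return cv2.remap(im,q[...,0],q[...,1],cv2.INTER_CUBIC)
def beads(c,im,k=3):
    out=[]
    for nm,z,a,b in(('s',84,8,12),('L',94,19,23)):
        R=cv2.medianBlur(cv2.cvtColor(rect(c,im,z,k),cv2.COLOR_BGR2GRAY),5)
        h=cv2.HoughCircles(R,cv2.HOUGH_GRADIENT_ALT,1.5,12*k,param1=60,param2=.55,minRadius=int(a*k),maxRadius=int(b*k))
        if h is not None: out+=[(nm,round(float(y/k-90)),round(float(x/k-90)),round(float(q/k))) for x,y,q in h.reshape(-1,h.shape[-1])[:,:3] if np.hypot(x/k-90,y/k-90)<80]
    return out
E
python3 - <<'E'
from h import *
print(beads(wcam('w1.npz'),cv2.imread('pics/w1.png')))
print(beads(cam('wrist'),cv2.imread('pics/wrist6.png')))
S=cam('scene')
for f in('scene0','scene6'): print(f,beads(S,cv2.imread(f'pics/{f}.png')))
p=lambda rr,a:(rr*np.cos(np.radians(a)),rr*np.sin(np.radians(a)));z=269.5
E
```

```text
[('s', -50, 40, 10), ('s', -42, -48, 9), ('s', 39, 40, 10), ('s', 51, -40, 9), ('L', -58, -2, 21)]
[('s', -48, 40, 9), ('L', -4, 57, 21), ('L', 9, -28, 21)]
scene0 [('L', -57, -5, 20)]
scene6 [('L', -57, -6, 21)]
```

```bash
python3 - <<'E'
from h import *
p=lambda rr,a:(rr*np.cos(np.radians(a)),rr*np.sin(np.radians(a)));z=269.5
path=[(-10,-12,z,-110,4),(-25,-18,z,-140,3),(-45,-26,z,-150,3),(-58,-33,z,-148,3)]
path+=[(*p(rr,a),z,a,1) for rr,a in [(64,-146),(62,-142),(61,-138),(61,-134),(61,-130),(61,-126),(62,-122),(62,-118),(62,-115),(62,-112),(62,-109),(62,-106),(61,-103),(61,-101)]]
path+=[(*p(61,-101),z,-101,1),(*p(30,-101),z,-101,2)]
show(path)
E
```

```text
[[-1, 5.2, 14.8, -0.0, 0.165], [-1, 4.6, 13.8, -0.0, 0.166], [-1, 3.8, 12.8, -0.0, 0.165], [-1, 2.9, 12.0, -0.0, 0.166], [-1, -5.3, 15.1, -0.0, 0.175], [-1, -5.9, 15.7, -0.0, 0.174], [-1, -6.4, 16.6, -0.0, 0.175], [-1, -7.0, 4.2, -0.0, 0.058], [-1, -7.1, 4.5, -0.0, 0.058], [-1, -7.3, 5.0, -0.0, 0.058]]
[[-1, -4.9, -1.4, -0.0, -0.012], [-1, -4.9, -1.5, -0.0, -0.011], [-1, -4.9, -1.6, -0.0, -0.012], [-1, 2.6, 1.2, -0.0, -0.035], [-1, 1.9, -3.4, -0.0, -0.07], [-1, 0.9, -3.4, -0.0, -0.069], [-1, -0.1, -3.4, -0.0, -0.07], [-1, -0.2, -3.4, -0.0, -0.07], [-1, -0.1, -3.4, -0.0, -0.07], [-1, -1.1, -3.4, -0.0, -0.07]]
[[-1, -0.1, -3.3, -0.0, -0.069], [-1, -0.1, -2.6, -0.0, -0.053], [-1, -0.0, -2.5, -0.0, -0.052], [-1, -0.1, -2.5, -0.0, -0.053], [-1, -0.1, -2.5, -0.0, -0.052], [-1, 1.0, -2.6, -0.0, -0.052], [-1, -0.1, -1.7, -0.0, -0.035], [-1, 0.0, 0.0, -0.0, -0.0], [-1, 15.5, 0.0, -0.0, -0.0], [-1, 15.5, 0.0, -0.0, -0.0]]
30 end (np.float64(557.0), np.float64(342.5), np.float64(269.5), np.float64(-101.01))
```

Call:
send_rows:
  motion:
    - [-1, 5.2, 14.8, 0, 0.165]
    - [-1, 4.6, 13.8, 0, 0.166]
    - [-1, 3.8, 12.8, 0, 0.165]
    - [-1, 2.9, 12.0, 0, 0.166]
    - [-1, -5.3, 15.1, 0, 0.175]
    - [-1, -5.9, 15.7, 0, 0.174]
    - [-1, -6.4, 16.6, 0, 0.175]
    - [-1, -7.0, 4.2, 0, 0.058]
    - [-1, -7.1, 4.5, 0, 0.058]
    - [-1, -7.3, 5.0, 0, 0.058]

```text
clock: 24.6
position: [592.1, 292.5, 269.5]
tcp_rot: [[0.867, 0.498, 0.0], [0.498, -0.867, -0.0], [0.0, 0.0, -1.0]]
wrist_force: [-0.6, -0.3, -0.2]
gripper_width: 16.6
grasp_force: 55.0
```

Call:
send_rows:
  motion:
    - [-1, -4.9, -1.4, 0, -0.012]
    - [-1, -4.9, -1.5, 0, -0.011]
    - [-1, -4.9, -1.6, 0, -0.012]
    - [-1, 2.6, 1.2, 0, -0.035]
    - [-1, 1.9, -3.4, 0, -0.07]
    - [-1, 0.9, -3.4, 0, -0.069]
    - [-1, -0.1, -3.4, 0, -0.07]
    - [-1, -0.2, -3.4, 0, -0.07]
    - [-1, -0.1, -3.4, 0, -0.07]
    - [-1, -1.1, -3.4, 0, -0.07]

```text
clock: 25.85
position: [567.4, 305.3, 269.5]
tcp_rot: [[0.526, 0.85, 0.0], [0.85, -0.526, 0.0], [0.0, 0.0, -1.0]]
wrist_force: [0.1, 0.2, -0.6]
gripper_width: 16.7
grasp_force: 55.0
```

Call:
send_rows:
  motion:
    - [-1, -0.1, -3.3, 0, -0.069]
    - [-1, -0.1, -2.6, 0, -0.053]
    - [-1, 0, -2.5, 0, -0.052]
    - [-1, -0.1, -2.5, 0, -0.053]
    - [-1, -0.1, -2.5, 0, -0.052]
    - [-1, 1.0, -2.6, 0, -0.052]
    - [-1, -0.1, -1.7, 0, -0.035]
    - [-1, 0, 0, 0, 0]
    - [-1, 15.5, 0, 0, 0]
    - [-1, 15.5, 0, 0, 0]

```text
clock: 27.1
position: [557.4, 343.8, 269.6]
tcp_rot: [[0.191, 0.982, 0.0], [0.982, -0.191, 0.001], [0.001, 0.0, -1.0]]
wrist_force: [-0.4, 0.6, -0.2]
gripper_width: 17.0
grasp_force: 55.0
```

```bash
python3 - <<'E'
from h import *
print(now(),r.get_obs()['wrist_force'],r.get_obs()['joint_pos'])
c,im=shot("wrist","pics/w7.png");print(beads(c,im)); S,a=shot("scene","pics/scene7.png");D,b=shot("side","pics/side7.png");print(beads(D,b),beads(S,a))
E
```

```text
(np.float64(557.3748426743621), np.float64(343.77632591445513), np.float64(269.61797842965416), np.float64(-101.0287349586666)) [-0.35  0.62 -0.17] [29.48 14.18 96.62  0.02 69.17 40.5 ]
[('L', -3, -14, 21), ('L', -2, 57, 21)]
[('s', 55, -19, 10)] []
```

```bash
python3 - <<'E'
from h import *
p=lambda rr,a:(rr*np.cos(np.radians(a)),rr*np.sin(np.radians(a)));z=269.5
path=[(-5,-4,z,-140,4),(-22,14,z,-180,4),(-42,20,z,-196,3),(-63,27,z,-198,4)]
path+=[(*p(rr,a),z,-200,1) for rr,a in [(66,153),(64,150),(63,147),(62,144),(62,141),(62,138),(62,135),(62,132),(62,129),(62,126),(62,123),(62,120),(62,117),(62,115),(62,113),(62,111),(62,109),(62,107)]]
path+=[(*p(62,107),z,-200,1),(*p(30,150),z,-200,4),(*p(10,180),z,-170,2)]
show(path)
E
```

```text
[[-1, 4.3, 17.7, -0.0, 0.171], [-1, 4.1, 16.6, -0.1, 0.17], [-1, 3.6, 15.7, 0.0, 0.171], [-1, 3.1, 14.9, -0.0, 0.17], [-1, -2.0, 12.9, -0.0, 0.175], [-1, -3.1, 13.1, -0.0, 0.174], [-1, -4.1, 13.4, -0.0, 0.175], [-1, -5.1, 14.0, -0.0, 0.174], [-1, -7.1, 8.2, -0.0, 0.093], [-1, -7.3, 8.8, -0.0, 0.093]]
[[-1, -7.4, 9.5, -0.0, 0.093], [-1, -5.5, 0.7, -0.0, 0.009], [-1, -5.6, 0.8, -0.0, 0.009], [-1, -5.5, 0.8, -0.0, 0.009], [-1, -5.6, 0.9, -0.0, 0.008], [-1, 3.0, -0.3, -0.0, 0.035], [-1, 2.5, -3.0, -0.0, 0.0], [-1, 1.7, -3.1, -0.0, 0.0], [-1, 1.7, -2.9, -0.0, 0.0], [-1, 1.0, -3.1, -0.0, 0.0]]
[[-1, 1.2, -3.0, -0.0, 0.0], [-1, 1.3, -3.0, -0.0, 0.0], [-1, 1.4, -2.9, -0.0, 0.0], [-1, 1.6, -2.8, -0.0, 0.0], [-1, 1.7, -2.8, -0.0, 0.0], [-1, 1.9, -2.6, -0.0, 0.0], [-1, 2.1, -2.6, -0.0, 0.0], [-1, 2.1, -2.4, -0.0, 0.0], [-1, 1.5, -1.5, -0.0, 0.0], [-1, 1.6, -1.5, -0.0, 0.0]]
[[-1, 1.6, -1.5, -0.0, 0.0], [-1, 1.6, -1.4, -0.0, 0.0], [-1, 1.7, -1.3, -0.0, 0.0], [-1, 0.0, -0.0, -0.0, 0.0], [-1, 1.9, 11.1, -0.0, 0.0], [-1, 2.0, 11.0, -0.0, 0.0], [-1, 1.9, 11.1, -0.0, 0.0], [-1, 2.0, 11.1, -0.0, 0.0], [-1, 6.3, -24.2, -0.0, -0.262], [-1, 4.9, -21.7, -0.0, -0.261]]
40 end (np.float64(640.1), np.float64(283.1), np.float64(269.5), np.float64(-170.02))
```

Call:
send_rows:
  motion:
    - [-1, 4.3, 17.7, 0, 0.171]
    - [-1, 4.1, 16.6, 0, 0.17]
    - [-1, 3.6, 15.7, 0, 0.171]
    - [-1, 3.1, 14.9, 0, 0.17]
    - [-1, -2.0, 12.9, 0, 0.175]
    - [-1, -3.1, 13.1, 0, 0.174]
    - [-1, -4.1, 13.4, 0, 0.175]
    - [-1, -5.1, 14.0, 0, 0.174]
    - [-1, -7.1, 8.2, 0, 0.093]
    - [-1, -7.3, 8.8, 0, 0.093]

```text
clock: 28.5
position: [614.3, 259.8, 269.5]
tcp_rot: [[0.982, -0.189, 0.0], [-0.189, -0.982, -0.0], [0.0, 0.0, -1.0]]
wrist_force: [0.4, 0.5, 0.5]
gripper_width: 17.0
grasp_force: 55.0
```

Call:
send_rows:
  motion:
    - [-1, -7.4, 9.5, 0, 0.093]
    - [-1, -5.5, 0.7, 0, 0.009]
    - [-1, -5.6, 0.8, 0, 0.009]
    - [-1, -5.5, 0.8, 0, 0.009]
    - [-1, -5.6, 0.9, 0, 0.008]
    - [-1, 3.0, -0.3, 0, 0.035]
    - [-1, 2.5, -3.0, 0, 0]
    - [-1, 1.7, -3.1, 0, 0]
    - [-1, 1.7, -2.9, 0, 0]
    - [-1, 1.0, -3.1, 0, 0]

```text
clock: 29.75
position: [597.0, 264.2, 269.4]
tcp_rot: [[0.939, -0.343, -0.0], [-0.343, -0.939, -0.0], [-0.0, 0.0, -1.0]]
wrist_force: [-0.1, 0.1, -0.6]
gripper_width: 16.8
grasp_force: 55.0
```

Call:
send_rows:
  motion:
    - [-1, 1.2, -3.0, 0, 0]
    - [-1, 1.3, -3.0, 0, 0]
    - [-1, 1.4, -2.9, 0, 0]
    - [-1, 1.6, -2.8, 0, 0]
    - [-1, 1.7, -2.8, 0, 0]
    - [-1, 1.9, -2.6, 0, 0]
    - [-1, 2.1, -2.6, 0, 0]
    - [-1, 2.1, -2.4, 0, 0]
    - [-1, 1.5, -1.5, 0, 0]
    - [-1, 1.6, -1.5, 0, 0]

```text
clock: 31.0
position: [620.9, 282.1, 269.5]
tcp_rot: [[0.939, -0.343, 0.0], [-0.343, -0.939, 0.0], [-0.0, -0.0, -1.0]]
wrist_force: [-0.9, -0.4, 0.0]
gripper_width: 16.7
grasp_force: 55.0
```

Call:
send_rows:
  motion:
    - [-1, 1.6, -1.5, 0, 0]
    - [-1, 1.6, -1.4, 0, 0]
    - [-1, 1.7, -1.3, 0, 0]
    - [-1, 0, 0, 0, 0]
    - [-1, 1.9, 11.1, 0, 0]
    - [-1, 2.0, 11.0, 0, 0]
    - [-1, 1.9, 11.1, 0, 0]
    - [-1, 2.0, 11.1, 0, 0]
    - [-1, 0, 0, 0, 0]
    - [-1, 0, 0, 0, 0]

```text
clock: 32.25
position: [619.0, 239.9, 269.6]
tcp_rot: [[0.939, -0.343, 0.0], [-0.343, -0.939, 0.0], [0.0, -0.0, -1.0]]
wrist_force: [-0.4, -0.2, -0.3]
gripper_width: 16.6
grasp_force: 55.0
```

```bash
python3 - <<'E'
from h import *
print(now(),r.get_obs()['clock'],r.get_obs()['wrist_force'],r.get_obs()['joint_pos'])
c,im=shot("wrist","pics/w8.png");print(beads(c,im)); S,a=shot("scene","pics/scene8.png");D,b=shot("side","pics/side8.png")
u=np.zeros((600,800,3),np.uint8)
for i,(cc,m) in enumerate(((c,im),(S,a),(D,b))):
    p=np.array([[542+x,264+y,z] for x in(-100,100) for y in(-100,100) for z in (40,113)])
    q=np.array([proj(cc,x) for x in p]);lo=np.maximum(q.min(0).astype(int),0);hi=q.max(0).astype(int);cr=m[lo[1]:hi[1],lo[0]:hi[0]]
    W=(500,600) if i==0 else (300,300)
    s=min(W[0]/cr.shape[1],W[1]/cr.shape[0]);cr=cv2.resize(cr,(0,0),fx=s,fy=s,interpolation=cv2.INTER_CUBIC)[:W[1],:W[0]]
    y0=0 if i<2 else 300;x0=0 if i==0 else 500
    u[y0:y0+cr.shape[0],x0:x0+cr.shape[1]]=cr;print(lo,s)
cv2.imwrite('pics/cmp8.png',u)
E
```

```text
(np.float64(618.953901997884), np.float64(239.9378288446846), np.float64(269.6110608444429), np.float64(159.91513340798994)) 32.25 [-0.37 -0.18 -0.28] [ 19.03  15.13  95.43   0.02  69.42 129.11]
[]
[125 133] 2.0161290322580645
[293 156] 3.488372093023256
[149 135] 3.1578947368421053
```

```bash
python3 - <<'E'
from h import *
u=np.zeros((600,800,3),np.uint8)
def tile(im,cx,cy,w,x0,y0):
    h=w*3//4;cx=int(np.clip(cx,w//2,512-w//2));cy=int(np.clip(cy,h//2,384-h//2))
    u[y0:y0+300,x0:x0+400]=cv2.resize(im[cy-h//2:cy-h//2+h,cx-w//2:cx-w//2+w],(400,300),interpolation=cv2.INTER_CUBIC);print(cx-w//2,cy-h//2,400/w)
I=lambda f:cv2.imread(f'pics/{f}.png')
c=cam('wrist');q=proj(c,(542,264,75));tile(I('w8'),*q,240,0,0)
tile(I('w7'),*q,240,400,0)
q=proj(cam('scene'),(542,264,75));tile(I('scene8'),*q,92,0,300)
q=proj(cam('side'),(542,264,75));tile(I('side8'),*q,92,400,300)
cv2.imwrite('pics/cmp8.png',u)
E
```

```text
138 158 1.6666666666666667
138 158 1.6666666666666667
286 158 4.3478260869565215
151 142 4.3478260869565215
```

View pics/cmp8.png

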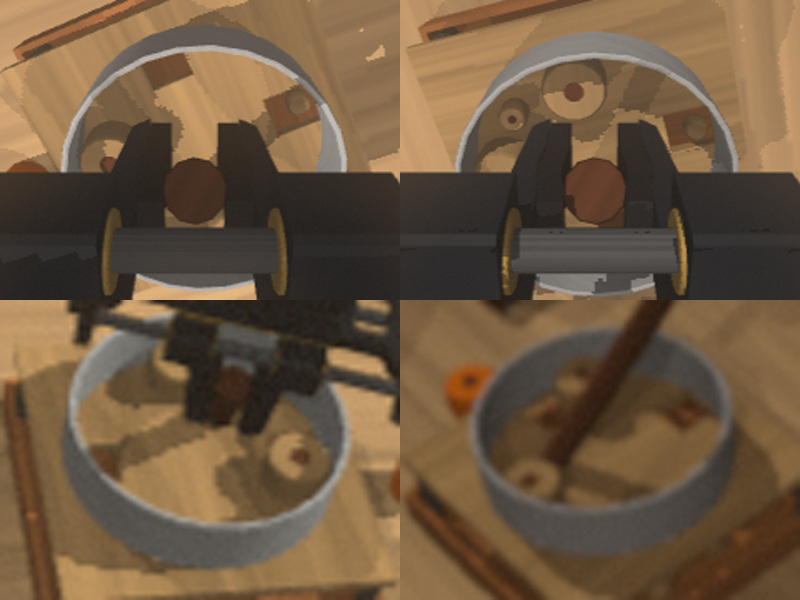

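The wrist tiles show the +x hole and a bead in the -y hole, lower and smaller than before, so it is down in the tray. Scene tile: large beads at (170,365) and (298,455), no small beads visible in the unoccluded floor. The side tile shows an exposed hole near (548,410), which I'll check numerically.

```bash
python3 - <<'E'
from h import *
S=cam('scene');D=cam('side')
s=lambda u,v:(u/4.348+286,(v-300)/4.348+158);d=lambda u,v:((u-400)/4.348+151,(v-300)/4.348+142)
for n,c,q,z in [('L2s',S,s(298,455),94),('L1s',S,s(172,365),94),('L2d',D,d(580,378),94),('L1d',D,d(530,478),94),('brown',D,d(548,410),68),('H2d',D,d(685,410),68),('H1s',S,s(105,460),68)]: print(n,plane(c,q,z)[:2]-C)
# side8 local pixels around H3 and the path
im=cv2.imread('pics/side8.png')
for nm,p in (('H3',(-4,68,68)),('H3tray',(-4,68,20)),('sBorig',(-49,41,84))):
    q=proj(D,(C[0]+p[0],C[1]+p[1],p[2]));print(nm,q,q*4.348-[151*4.348-400,142*4.348-300])
E
```

```text
L2s [21.07 54.65]
L1s [-56.28 -14.45]
L2d [18.07 51.54]
L1d [-61.7  -6.4]
brown [-5.71 63.65]
H2d [69.43 -0.96]
H1s [  2.56 -63.42]
H3 [184.73 166.3 ] [546.67 405.64]
H3tray [186.93 176.72] [556.24 450.97]
sBorig [176.4  174.31] [510.44 440.5 ]
```

```bash
python3 - <<'E'
from h import *
n=list(now());n[3]-=360
show([(-26,15,371.5,-200,6),(164,-11,371.5,-3.87,24)],tuple(n))
E
```

```text
[[-1, -0.0, -0.2, -17.0, -0.0], [-1, -0.1, -0.2, -17.0, -0.0], [-1, 0.0, -0.1, -17.0, -0.0], [-1, -0.0, -0.2, -17.0, -0.001], [-1, -0.0, -0.2, -17.0, 0.0], [-1, -0.1, -0.2, -17.0, 0.0], [-1, 6.7, -17.3, 0.0, -0.143], [-1, 6.9, -16.2, 0.0, -0.142], [-1, 6.8, -15.1, 0.0, -0.143], [-1, 6.7, -13.9, 0.0, -0.142]]
[[-1, 6.4, -12.8, 0.0, -0.143], [-1, 5.9, -11.8, 0.0, -0.143], [-1, 5.3, -10.9, 0.0, -0.142], [-1, 4.5, -10.0, 0.0, -0.143], [-1, 3.7, -9.2, 0.0, -0.143], [-1, 2.7, -8.6, 0.0, -0.142], [-1, 1.7, -8.2, 0.0, -0.143], [-1, 0.5, -7.8, 0.0, -0.142], [-1, -0.5, -7.7, 0.0, -0.143], [-1, -1.7, -7.6, 0.0, -0.143]]
[[-1, -2.8, -7.9, 0.0, -0.142], [-1, -3.9, -8.1, 0.0, -0.143], [-1, -4.9, -8.6, 0.0, -0.143], [-1, -5.9, -9.3, 0.0, -0.142], [-1, -6.8, -9.9, 0.0, -0.143], [-1, -7.5, -10.9, 0.0, -0.142], [-1, -8.1, -11.7, 0.0, -0.143], [-1, -8.6, -12.9, 0.0, -0.143], [-1, -8.9, -13.9, 0.0, -0.142], [-1, -9.1, -15.0, 0.0, -0.143]]
30 end (np.float64(596.0), np.float64(260.5), np.float64(371.5), np.float64(-3.86))
```

Call:
send_rows:
  motion:
    - [-1, 0, 0, -17.0, 0]
    - [-1, 0, 0, -17.0, 0]
    - [-1, 0, 0, -17.0, 0]
    - [-1, 0, 0, -17.0, 0]
    - [-1, 0, 0, -17.0, 0]
    - [-1, 0, 0, -17.0, 0]
    - [-1, 6.7, -17.3, 0, -0.143]
    - [-1, 6.9, -16.2, 0, -0.142]
    - [-1, 6.8, -15.1, 0, -0.143]
    - [-1, 6.7, -13.9, 0, -0.142]

```text
clock: 33.65
position: [654.9, 297.8, 371.9]
tcp_rot: [[0.975, 0.222, -0.0], [0.222, -0.975, -0.0], [-0.0, 0.0, -1.0]]
wrist_force: [-0.7, 0.8, -1.5]
gripper_width: 17.0
grasp_force: 55.0
```

Call:
send_rows:
  motion:
    - [-1, 6.4, -12.8, 0, -0.143]
    - [-1, 5.9, -11.8, 0, -0.143]
    - [-1, 5.3, -10.9, 0, -0.142]
    - [-1, 4.5, -10.0, 0, -0.143]
    - [-1, 3.7, -9.2, 0, -0.143]
    - [-1, 2.7, -8.6, 0, -0.142]
    - [-1, 1.7, -8.2, 0, -0.143]
    - [-1, 0.5, -7.8, 0, -0.142]
    - [-1, -0.5, -7.7, 0, -0.143]
    - [-1, -1.7, -7.6, 0, -0.143]

```text
clock: 34.9
position: [617.8, 372.3, 371.8]
tcp_rot: [[-0.081, 0.997, -0.0], [0.997, 0.081, -0.0], [-0.0, -0.0, -1.0]]
wrist_force: [0.6, -0.9, -1.0]
gripper_width: 16.7
grasp_force: 55.0
```

Call:
send_rows:
  motion:
    - [-1, -2.8, -7.9, 0, -0.142]
    - [-1, -3.9, -8.1, 0, -0.143]
    - [-1, -4.9, -8.6, 0, -0.143]
    - [-1, -5.9, -9.3, 0, -0.142]
    - [-1, -6.8, -9.9, 0, -0.143]
    - [-1, -7.5, -10.9, 0, -0.142]
    - [-1, -8.1, -11.7, 0, -0.143]
    - [-1, -8.6, -12.9, 0, -0.143]
    - [-1, -8.9, -13.9, 0, -0.142]
    - [-1, -9.1, -15.0, 0, -0.143]

```text
clock: 36.15
position: [595.7, 258.6, 372.1]
tcp_rot: [[-0.998, 0.064, -0.0], [0.064, 0.998, 0.0], [0.0, 0.0, -1.0]]
wrist_force: [-0.9, 0.1, -0.5]
gripper_width: 16.7
grasp_force: 55.0
```

```bash
python3 - <<'E'
from h import *
print(now(),r.get_obs()['clock'],r.get_obs()['wrist_force'],r.get_obs()['joint_pos'])
o=r.get_obs();np.savez('w9.npz',p=o['position'],R=o['tcp_rot'])
c,im=shot("wrist","pics/w9.png");print(beads(c,im)); S,a=shot("scene","pics/scene9.png");D,b=shot("side","pics/side9.png")
# beads in the tray through the holes: rectify at plate level, compare with w1; also template match small bead from w1
w=rect(wcam('w1.npz'),cv2.imread('pics/w1.png'));R=rect(c,im)
for n,p in dict(A=(-42,-48),B=(-50,40),D=(39,40),C=(51,-40)).items():
    x,y=(p[0]+90)*3,(p[1]+90)*3;t=w[x-36:x+37,y-36:y+37]
    m=cv2.matchTemplate(R,t,cv2.TM_CCOEFF_NORMED);_,v,_,l=cv2.minMaxLoc(m);print(n,round(v,2),l[1]/3+12-90,l[0]/3+12-90,'here',round(float(m[x-46:x-26,y-46:y-26].max()),2))
E
```

```text
(np.float64(595.7460572849673), np.float64(258.61525196777575), np.float64(372.0623631287282), np.float64(-3.658658343387168)) 36.15 [-0.88  0.1  -0.52] [ 21.27  10.47  90.28   0.01  79.26 -65.08]
[('L', 21, 56, 21), ('L', -62, -4, 21)]
A 0.63 -42.666666666666664 36.0 here 0.34
B 0.28 9.333333333333329 55.0 here 0.07
D 0.47 4.333333333333329 64.33333333333334 here -0.01
C 0.59 -24.0 -22.333333333333343 here 0.22
```

```bash
python3 - <<'E'
from h import *
c=wcam('w9.npz');im=cv2.imread('pics/w9.png')
for nm,R,(X,Y) in (('now',rect(c,im),(-43,36)),('ref A w1',rect(wcam('w1.npz'),cv2.imread('pics/w1.png')),(-42,-48)),('H3 now z20',rect(c,im,28),(-4,68)),('H1 now z20',rect(c,im,28),(4,-68)),('H2 now z20',rect(c,im,28),(68,4))):
    g=cv2.GaussianBlur(cv2.cvtColor(R,cv2.COLOR_BGR2GRAY),(0,0),2);print(nm)
    for x in range(X-20,X+21,3): print(' '.join('%3d'%g[(x+90)*3,(y+90)*3] if -90<=x<90 and -90<=y<90 else ' . ' for y in range(Y-20,Y+21,3)))
for z in(19,22,30): print(z,[ (q[1],q[2]) for q in beads.__call__(c,im)] if 0 else '')
E
```

```text
now
111 100 102 104 107 106 106 107 105 108 107 101  87  87
105 100 101 103 106 106 105 106 105 107 107 110 104  88
102  99 100 103 106 106 105 107 105 107 106 109 110 108
101  98 102 103 105 106 105 107 105 106 105 110 109 111
101  98 100 103 106 106 105 106 105 105 105 109 110 111
100  98 100 102 109 121 119 120 118 111 105 108 110 111
100  98 100 101 110 121 120 121 121 122 121 123 114 111
140 102  99 101 104 121 120 121 120 121 121 125 127 128
143 101  98 101 104 121 120 121 121 121 121 125 127 128
143 136  98 100 119 120 120 121 120 121 120 124 127 127
143 133  97 112 119 120 120 120 121 120 121 124 127 127
143 137 128 116 118 120 120 120 121 121 121 124 127 126
143 146 152 115 119 120 121 120 120 120 121 122 127 127
158 153 152 153 118 120 121 120 121 121 121 122 127 126
ref A w1
106 161 171 134 128 125  93  92  89  91  91  92  96  96
160 166 121 130 131 124  94  92  88  90  92  91  96  95
167 119 129 133 131 133  94  93  89  90  92  91  95  95
125 125 127  98 101 122 105  90  88  89  92  91  95  95
107  91  89  92  92  91  93 107 110  98  92  91  95  95
 94  91  90  89  89 114
[... 2176 characters left out ...]
6 153 152 152 116
160 162 160 163 169 172 170 163 160 157 153 145 131 117
157 163 160 163 169 173 171 164 161 157 153 138 114 118
158 169 162 158 156 164 163 148 133 126 127 113 113 117
126  92  94  95  89  90  90  90  89  89  89  92 114 118
139  91  92  92  90  91  91  92  90  90  90  92 111 118
142  93  92  92  90  91  91  91  90  90  90  92 109 119
121  94  93  93  90  90  92  92  91  89  90  90 110 118
136  94  93  93  90  91  91  92  91  90  91  90 110 118
152  93  94  93  90  90  91  91  91  89  91  91 110 118
148  90  93  93  90  90  91  92  92  89  91  91 109 118
139  91  93  93  90  91  91  92  92  90  90  91 108 118
118  94  93  93  91  91  92  92  92  90  91  91 106 118
19 
22 
30
```

Call:
send_rows:
  motion:
    - [-1, 26.4, -35.9, 0, 0]
    - [-1, 26.4, -35.9, 0, 0]
    - [-1, 26.4, -35.9, 0, 0]
    - [-1, 26.4, -35.9, 0, 0]
    - [-1, 26.4, -35.9, 0, 0]
    - [-1, 26.4, -35.9, 0, 0]
    - [-1, 26.4, -35.9, 0, 0]
    - [-1, 4, -30, 0, 0]
    - [-1, 4, -30, 0, 0.003]
    - [-1, 0, 0, 0, 0]

```text
clock: 37.55
position: [381.8, -38.9, 372.0]
tcp_rot: [[-0.997, 0.077, 0.001], [0.077, 0.997, 0.0], [-0.001, 0.0, -1.0]]
wrist_force: [-0.2, 0.1, 0.1]
gripper_width: 16.7
grasp_force: 55.0
```

Call:
send_rows:
  motion:
    - [-1, -2.1, -33, 0, 0]
    - [-1, -2.1, -33, 0, 0]
    - [-1, -2.1, -33, 0, 0]
    - [-1, -2.1, -33, 0, 0]
    - [-1, -2.1, -33, 0, 0]
    - [-1, -2.1, -33, 0, 0]
    - [-1, 0, 0, 0, 0]
    - [-1, 0, 0, 0, 0]
    - [-1, 0, 0, 0, 0]
    - [-1, 0, 0, 0, 0]

```text
clock: 38.8
position: [380.6, -235.8, 371.6]
tcp_rot: [[-0.998, 0.071, 0.0], [0.071, 0.998, 0.0], [-0.0, 0.0, -1.0]]
wrist_force: [-0.7, 0.2, -1.2]
gripper_width: 16.8
grasp_force: 55.0
```

```bash
python3 - <<'E'
from h import *
n=now();print(n,r.get_obs()['clock'],r.get_obs()['wrist_force'])
t=np.radians(n[3]);ux=-np.array([np.cos(t),np.sin(t)]);uy=np.array([-np.sin(t),np.cos(t)])
for P in((403.6,-239.0,342.9),(484.2,-244.5,227.7)):
    d=np.array(P[:2])-n[:2];print(d@ux,d@uy,n[2]-P[2])
E
```

```text
(np.float64(380.6397338829339), np.float64(-235.7627528487833), np.float64(371.6182845015811), np.float64(-4.051999701773857)) 38.8 [-0.67  0.18 -1.24]
-23.131622758819365 -1.606741369425958 28.718284501581138
-103.91878932429175 -1.397652099936262 143.91828450158113
```

```bash
python3 - <<'E'
from h import *
n=now();S,a=shot("scene","pics/scene10.png");D,b=shot("side","pics/side10.png")
t=np.radians(n[3]);f=np.array([n[0]+110*np.cos(t),n[1]+110*np.sin(t),n[2]-196]);top=f+200*np.array([-.574*np.cos(t),-.574*np.sin(t),.819])
print(proj(S,f),proj(S,top),proj(D,f),proj(D,top))
def scan(im,f,top):
    for s in (-.06,-.03,0,.03,.1,.2,.3,.4,.5):
        q=f+(top-f)*s;u,v=np.round(q).astype(int)
        row=im[v,u-12:u+13].astype(int);m=np.where((row[:,2]>1.4*row[:,1])&(row[:,2]<125))[0]+u-12
        print(s,(u,v),(m.min(),m.max()) if len(m) else None)
scan(a,proj(S,f),proj(S,top))
# reference: same analysis in scene3 (before stirring)
P=np.array([416.52,7.25,371.46]);t=np.radians(-3.75);f=P+[110*np.cos(t),110*np.sin(t),-196];top=f+200*np.array([-.574*np.cos(t),-.574*np.sin(t),.819])
print('ref');scan(cv2.imread('pics/scene3.png'),proj(S,f),proj(S,top))
E
```

```text
[147.68 157.53] [142.89  79.22] [308.83 288.49] [266.76 280.98]
-0.06 (np.int64(148), np.int64(162)) None
-0.03 (np.int64(148), np.int64(160)) None
0 (np.int64(148), np.int64(158)) None
0.03 (np.int64(148), np.int64(155)) None
0.1 (np.int64(147), np.int64(150)) None
0.2 (np.int64(147), np.int64(142)) None
0.3 (np.int64(146), np.int64(134)) (np.int64(142), np.int64(148))
0.4 (np.int64(146), np.int64(126)) (np.int64(142), np.int64(148))
0.5 (np.int64(145), np.int64(118)) (np.int64(141), np.int64(147))
ref
-0.06 (np.int64(239), np.int64(171)) None
-0.03 (np.int64(239), np.int64(168)) None
0 (np.int64(239), np.int64(166)) (np.int64(235), np.int64(240))
0.03 (np.int64(239), np.int64(164)) (np.int64(235), np.int64(240))
0.1 (np.int64(239), np.int64(158)) (np.int64(235), np.int64(241))
0.2 (np.int64(239), np.int64(150)) (np.int64(236), np.int64(241))
0.3 (np.int64(239), np.int64(142)) (np.int64(236), np.int64(241))
0.4 (np.int64(239), np.int64(134)) (np.int64(237), np.int64(241))
0.5 (np.int64(239), np.int64(126)) (np.int64(236), np.int64(241))
```

Call:
send_rows:
  motion:
    - [-1, -6.2, -0.4, 7, -0.003]
    - [-1, -6.2, -0.4, 7, 0]
    - [-1, -6.2, -0.4, 7, 0]
    - [-1, -6.1, -0.4, 6.6, 0]
    - [-1, -3.5, 0, 5, 0]
    - [-1, -4.9, 0, 7, 0]
    - [-1, -4.9, 0, 7, 0]
    - [-1, -4.9, 0, 7, 0]
    - [-1, -4.9, 0, 7, 0]
    - [-1, 0, 0, 0, 0]

```text
clock: 40.15
position: [428.0, -241.4, 310.0]
tcp_rot: [[-0.998, 0.068, -0.001], [0.068, 0.998, 0.001], [0.001, 0.001, -1.0]]
wrist_force: [-0.1, -0.8, -0.7]
gripper_width: 16.7
grasp_force: 55.0
```

```bash
python3 - <<'E'
from h import *
n=now();o=r.get_obs();print(n,o['clock'],o['wrist_force'])
t=np.radians(n[3]);ux=-np.array([np.cos(t),np.sin(t)]);uy=np.array([-np.sin(t),np.cos(t)])
P=(484.2,-244.5,227.7);d=np.array(P[:2])-n[:2];print(d@ux,d@uy,n[2]-P[2])
E
```

```text
(np.float64(427.9841171921887), np.float64(-241.37220716720003), np.float64(310.0154818733799), np.float64(-3.926954223082482)) 40.15 [-0.11 -0.76 -0.68]
-56.2981032925714 0.7294748285231464 82.3154818733799
```

Call:
send_rows:
  motion:
    - [-1, -6, 0.1, 8.8, 0]
    - [-1, -6, 0.1, 8.8, 0]
    - [-1, -6, 0.1, 8.8, 0]
    - [-1, -6, 0.1, 8.8, 0]
    - [-1, -6, 0.1, 8.8, 0]
    - [-1, -6, 0.1, 8.8, 0]
    - [-1, -6, 0.1, 8.8, 0]
    - [-1, -6, 0, 8.8, 0]
    - [-1, -6, 0, 8.8, 0]
    - [-1, 0, 0, 0, 0]

```text
clock: 41.4
position: [482.0, -244.4, 230.7]
tcp_rot: [[-0.998, 0.068, -0.001], [0.068, 0.998, 0.001], [0.001, 0.0, -1.0]]
wrist_force: [-0.1, 0.1, -0.5]
gripper_width: 16.6
grasp_force: 55.0
```

Call:
send_rows:
  motion:
    - [-1, -1, 0, 1.4, 0]
    - [-1, 0, 0, 0, 0]
    - [-0.55, 0, 0, 0, 0]
    - [-0.5, 0, 0, 0, 0]
    - [-0.3, 0, 0, 0, 0]
    - [0, 0, 0, 0, 0]
    - [0.4, 0, 0, 0, 0]
    - [0.4, 0, 0, 0, 0]
    - [0.4, 0, 0, 0, 0]
    - [0.4, 0, 0, 0, 0]

```text
clock: 42.65
position: [482.9, -244.6, 230.3]
tcp_rot: [[-0.998, 0.069, -0.0], [0.069, 0.998, -0.0], [0.0, -0.0, -1.0]]
wrist_force: [0.1, 0.8, 0.3]
gripper_width: 61.9
grasp_force: 0.0
```

Call:
send_rows:
  motion:
    - [0.6, 3, 0, 0, 0]
    - [0.6, 6, 0, 0, 0]
    - [0.6, 10, 0, 0, 0]
    - [0.6, 12, 0, 0, 0]
    - [0.6, 12, 0, -10, 0]
    - [0.6, 10, 0, -25, 0]
    - [0.6, 0, 0, -35, 0]
    - [0.6, 0, 0, -35, 0]
    - [0.6, 0, 0, 0, 0]
    - [0.6, 0, 0, 0, 0]

```text
clock: 43.9
position: [429.5, -240.8, 334.9]
tcp_rot: [[-0.998, 0.069, -0.0], [0.069, 0.998, 0.0], [0.0, 0.0, -1.0]]
wrist_force: [-0.3, 0.9, 0.1]
gripper_width: 70.7
grasp_force: 0.0
```

```bash
python3 - <<'E'
from h import *
n=now();o=r.get_obs();print(n,o['clock'],o['wrist_force'],o['gripper_width'])
S,b=shot("scene","pics/scene11.png");D,d=shot("side","pics/side11.png");a=cv2.imread("pics/scene0.png");e=cv2.imread("pics/side0.png")
c,w=shot("wrist","pics/w11.png")
for im in(a,b):
    L=[]
    for v in range(164,228,5):
        row=im[v,136:162].astype(int); m=np.where((row[:,2]>1.45*row[:,1])&(row[:,2]<120))[0]+136
        L.append((v,int(m.min()),int(m.max())) if len(m) else None)
    print(L)
# dowel top disc in side: match patch from side0
for x,y in(cv2.absdiff(a,b)[150:235,60:215],cv2.absdiff(e,d)[270:310,290:345]) and [(a,b)]: pass
t=e[280:300,300:345];m=cv2.matchTemplate(d[265:320,285:365],t,cv2.TM_CCOEFF_NORMED);print(cv2.minMaxLoc(m),'expect loc (15,15)')
t=a[165:226,138:160];m=cv2.matchTemplate(b[150:240,125:175],t,cv2.TM_CCOEFF_NORMED);print(cv2.minMaxLoc(m),'expect (13,15)')
# wrist: predicted top vs red disc
q=proj(c,(483.5,-243.3,194));print(q);hsv=cv2.cvtColor(w,cv2.COLOR_BGR2HSV)
x,y=q.astype(int);sub=w[max(0,y-40):y+40,x-40:x+40].astype(int);mk=((sub[...,2]>1.5*sub[...,1])&(sub[...,2]>80)).astype(np.uint8)
k=cv2.connectedComponentsWithStats(mk);print([(s[4],cc+[x-40,max(0,y-40)]) for s,cc in zip(k[2][1:],k[3][1:]) if s[4]>60])
E
```

```text
(np.float64(429.46105097672813), np.float64(-240.8248822907032), np.float64(334.9396430040492), np.float64(-3.9515776645550122)) 43.9 [-0.29  0.86  0.11] 70.73088896254555
[None, (169, 144, 149), (174, 144, 149), (179, 148, 150), (184, 145, 150), (189, 145, 149), (194, 145, 150), (199, 146, 151), (204, 146, 151), (209, 146, 151), (214, 147, 152), (219, 147, 152), None]
[None, (169, 144, 149), (174, 144, 149), (179, 147, 149), (184, 144, 149), (189, 145, 148), (194, 145, 148), (199, 145, 151), (204, 146, 151), (209, 146, 151), (214, 146, 151), (219, 147, 152), None]
(-0.2692909240722656, 0.3941545784473419, (35, 33), (4, 22)) expect loc (15,15)
(-0.5034924149513245, 0.9957341551780701, (0, 1), (13, 15)) expect (13,15)
[254.72 255.03]
[(np.int32(166), array([253.78, 255.52]))]
```

```bash
python3 -c "
from workcell import r
print(r.sign_off())"
```

```text
the job is handed in; nothing more can be done
None
```

I handed in the job at about 44 s of the 72 s allowed: no small beads left on the tub floor, both large beads still in the tub, and the dowel back in its rest within about 1 px of its starting view; the hand-in returned no verdict.

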